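# Find the lifting point of a welded swing arm and set it in the jig

## Task

With small trial lifts by the bail, setting the welded arm back in its dark rack each time, slide the lifting clamp along it to where the arm hangs level, and show this by holding it level, a hand's breadth clear of the rack, for a second or two. Then carry it over by the bail and set it down gently and centred in both saddles of the bright jig nearer the robot, big hub again at the left. Touch only the bail, never let the arm tip steeply, never knock it or press it hard against a stand, and leave the wrench, the plug and the file alone.

Things in the scene. Friction and masses are not known exactly. Their poses are not given: they have to be found in the camera images.
- swing_arm: Loose welded arm: square steel tube 25x25 mm, 318 mm long, at each end a 42 mm square end plate, then the big hub (+y) or a small eye boss (-y). Origin on the tube's axis, midway between the saddles when centred in a stand; y to the hub, z up. Tube and eye boss weigh 0.35-0.5 kg, hub 0.1-0.26 kg (unseen, differs each time): it balances somewhere from 16 to 69 mm towards the hub. In a stand it can slide 24 mm each way from the middle.
- hub_center (a point): Centre of the arm's big capped hub, a drum 56 mm in diameter, 44 mm wide, axis crosswise; on the tube's axis, 184 mm from the arm's origin.
- eye_center (a point): Centre of the arm's small eye boss, 32 mm in diameter, 30 mm wide; 172 mm from the arm's origin, at the other end than the hub.
- sleeve (a joint): Place (m) of the lifting clamp's sleeve along the arm: its middle from the arm's origin, positive towards the hub, -0.082 to 0.082 (start -0.075 to -0.02). A dark square sleeve, 40 mm long, 35 mm square, that grips the tube with about 2.6 N of friction: it stays where it is put, and slides when the bail is pushed lengthwise while the arm lies in a stand.
- sleeve_pin (a point): Bail's hinge pin, on top of the sleeve, 42 mm above the tube's axis, crosswise; it turns easily. Off the stands the arm swings under the held bail until its centre of mass is below this pin (1 mm off balance leans it about 1 degree; pin friction hides about 1.5 mm). An arm lifted off balance keeps one end on its saddle. Sleeve 0.12 kg, bail 0.06 kg.
- bail_grip (a point): Middle of the bail's crossbar, to be gripped from above: round bar 11 mm thick, level, along the arm's x, straight for 38 mm; two 9 mm legs 51 mm apart go down to the pin 50 mm below. Close the fingers along the arm's length (its y), one on either side of the crossbar. The bail stands upright by itself.
- rack_seat (a point): Fixed dark steel rack, farther from the robot, where the arm starts. Point midway between its two saddles at the height of the slot floors, 50 mm above the table; y along the rack. Saddles at y = -125 and 125 mm, 12 mm thick along y; slots 32 mm wide, 20 mm deep, with flared lips 16 mm higher. A seated arm's origin lies 12.5 mm above this point.
- jig_seat (a point): Fixed bright steel jig, nearer the robot, empty, where the arm must go. Same form and point as the rack, but the slots are 28.5 mm wide and their floors 60 mm above the table; the flared lips catch a tube up to 8 mm off. y along the jig, to the end where the hub belongs. A seated arm's origin lies 12.5 mm above this point.
- wrench: Combination wrench, 203 mm long, lying behind the rack; a bystander.
- plug: Turned steel plug with a T pin, 38 mm diameter, 70 mm tall, standing behind the rack; a bystander.
- file: Flat file with a wooden handle, 305 mm long, lying at the right; a bystander.

How it is judged:
By the outcome, as a careful person would: the job done as asked, in the order asked, and still so for the second after the job is handed in, with the robot touching nothing.
It also fails if it takes over 72 s, if anything falls off the work surface, if the arm or the gripper's body presses on something with over 40 N, if the wrist force passes 120 N, or if a joint passes its speed limit or range.

## Robot

A 6-joint arm with a two-finger parallel gripper is mounted at the origin on a cart in front of the work surface, level with it; the furniture and walls round the work are solid. World frame = base frame: x ahead of the robot, y to its left, z up, the work surface at z = 0. Lengths are in m, angles in degrees, forces in N, time in s.
With the tool pointing down it reaches from about 0.3 to 0.875 m from the base axis. Payload 6.4 kg.
Tool frame: the origin (TCP) lies midway between the tips of the shut fingers; the grasp point (between the pads) lies 19 mm behind it; z points along the fingers, x is the direction in which the jaws open and shut, and the axes are right-handed (so a half turn about z gives the same grasp; the last joint's range is limited). The gripper opens to 88 mm and grips with 3 to 60 N. Pads are 18 mm wide; open, the fingers measure 123 mm over their backs; the gripper's body (75 mm by 187 mm) begins 45 mm behind the grasp point.
Start: joints at [51.778, 10.359, 92.074, -0, 77.567, -11.82], TCP at [0.256, 0.515, 0.239] pointing down, gripper open.
Joint ranges: [-171.53, 171.53], [-51.25, 118.39], [17.06, 147.69], [-65.23, 245.23], [0, 150.52], [-178.68, 178.68]. Speed limits (degrees/s): [147.25, 147.25, 172.46, 180, 180, 180].

## Interface

Orientations are given as [roll, pitch, yaw] about the fixed x, y, z axes, in that order (R = Rz(yaw) Ry(pitch) Rx(roll)).
In Python, from cell import read_state, read_camera, camera_params, job_done, boxes_of, trace gives the robot as it stands.
- The arm moves only by the shell command python3 -m crank 'ROWS'. ROWS is JSON, a list that holds one entry, the list of rows, each a list of 7 numbers: the turn, a rotation vector about the tool's x, y, z in rad, then the shift along the tool's x, y, z in cm, then the finger opening in cm, from 0 to 8.81. A call has 1 to 12 rows; each row is the pose to reach, as a shift and turn from the pose measured when the call began, along the tool's axes at that moment; what a row does not reach only later rows make up. A row lasts 1/8 s, in which the tool goes at most 62.5 mm and 10.7 degrees, less where a joint would pass 70% of its speed; a pose out of reach is approached as far as the arm can. A call with a gripper value outside its range is refused whole. The fingers move at their own pace and stop on an object; the grip force is fixed at half the most. Time passes only in rows, so rows that repeat a pose let the fingers close. It gives the time, the measured TCP pose, the force and the opening at its end, in the units of the state.
- read_state(): the state, without advancing time (a new reading comes with each control period).
- read_camera(name): name is "scene" or "side" or "wrist"; returns the picture (480x640x3 uint8, red, green, blue); there is no depth.
- camera_params(name): a dict with "fov_y" (degrees; the focal length in pixels is half the picture's height over the tangent of half this angle, whatever the lens; pixels are square), "cx", "cy" (the principal point, pixels), "R" (3x3) and "t" (3): a world point X has camera coordinates R X + t; the wrist camera has in their place "hand_eye" (4x4, takes a point from camera to tool coordinates, whose origin is the TCP and whose axes are the tool frame's). Camera axes: x right, y down, z forward; pixel columns grow to the right and rows downward; lengths in m; the calibration is good to about 2 mm. A picture is of the moment at which its call begins: read the wrist's pose just before it. camera_params takes no time and is no camera call.
- job_done(): hands the job in, once; it reports no verdict.
Trained networks look in the newest picture that a camera, given by its name, has taken for a name from the list of things; names that differ only in an ending like _2 or _b are one class to them, and where a whole thing is asked for, a point or a joint stands for the part that bears it (a point fixed in the world has none). Each returns a list of dicts, best first, with "confidence" (0 to 1); they miss things now and then, are a little off and sometimes report something else, mostly with a low value. They report only what shows in the picture. A call takes as long as a camera call.
- boxes_of(camera, name): "at" ([x, y, z] in m, in world coordinates, good to about 4 mm: the middle of the surface that is visible of it).
- trace(camera, name): "mask" (480x640 bool, what is visible of it).
The state is a dict: "time_s": time; "joint_positions": joint angles; "qvel": joint speeds; "joint_efforts": joint torques, N m; "position": TCP position; "eef_rot": TCP orientation; "contact_force": force on the tool from outside, world axes, zero at the start; "moment": the same for the moment, N m; "grip_width": finger opening in m.
Only numpy, scipy, OpenCV 4.12 (cv2) and the standard library are available. Lean on these libraries where they do the work, as an engineer would, in place of code of your own. Each camera call takes 0.05 s, during which the arm holds its last target.

## Working session

There is one attempt and no reset: what is moved stays moved. The work goes in short steps, Python scripts to look and compute and a shell command to move; the robot and the scene stay as the last step left them, time stands still between calls to the robot, and variables do not carry over. Pictures are saved under pics/ and viewed, and the job is handed in when it is done.

```bash
ls; mkdir -p pics
cat > h.py <<'E'
import numpy as np, cv2
from cell import *
from scipy.spatial.transform import Rotation as Ro
def snap(cam,fn):
    im=read_camera(cam); cv2.imwrite('pics/'+fn,im[:,:,::-1]); return im
def K(p):
    f=240/np.tan(np.radians(p['fov_y'])/2); return f,p['cx'],p['cy']
def proj(cam,X,st=None):
    p=camera_params(cam); f,cx,cy=K(p); X=np.atleast_2d(X)
    if cam=='wrist':
        T=np.eye(4);T[:3,:3]=Ro.from_euler('xyz',st['eef_rot'],degrees=True).as_matrix();T[:3,3]=st['position']
        M=np.linalg.inv(T@np.array(p['hand_eye'])); c=X@M[:3,:3].T+M[:3,3]
    else: c=X@np.array(p['R']).T+np.array(p['t'])
    return np.c_[f*c[:,0]/c[:,2]+cx,f*c[:,1]/c[:,2]+cy]
def ray(cam,uv,st=None):
    p=camera_params(cam); f,cx,cy=K(p)
    d=np.array([(uv[0]-cx)/f,(uv[1]-cy)/f,1.])
    if cam=='wrist':
        T=np.eye(4);T[:3,:3]=Ro.from_euler('xyz',st['eef_rot'],degrees=True).as_matrix();T[:3,3]=st['position']
        M=T@np.array(p['hand_eye']); return M[:3,3],M[:3,:3]@d
    R=np.array(p['R']);t=np.array(p['t']); return -R.T@t,R.T@d
def atz(cam,uv,z,st=None):
    o,d=ray(cam,uv,st); return o+d*(z-o[2])/d[2]
E
python3 - <<'E'
from h import *
s=read_state();print(s)
snap('scene','s0.png');snap('side','d0.png');snap('wrist','w0.png')
for c in ['scene','side','wrist']:
    print(c,camera_params(c))
    for n in ['swing_arm','hub_center','eye_center','sleeve','bail_grip','rack_seat','jig_seat']:
        try:
            print(c,n,[(np.round(b['at'],4).tolist(),round(b['confidence'],2)) for b in boxes_of(c,n)])
        except Exception as e: print(c,n,e)
print(read_state()['time_s'])
E
```

```text
pics
{'time_s': 0.0, 'joint_positions': array([ 5.17785756e+01,  1.04010627e+01,  9.21305821e+01, -2.64281038e-04,
        7.75669316e+01, -1.18190951e+01]), 'qvel': array([-0.0466867 ,  0.01506589, -0.04132773,  0.06352088,  0.08518641,
        0.00720239]), 'joint_efforts': array([ 5.86756469e-04, -4.33870733e+01, -3.41847968e+01,  7.03819538e-02,
        3.85428302e-02, -1.69897439e-04]), 'position': array([0.25533001, 0.51461331, 0.23782735]), 'eef_rot': array([-1.79980062e+02,  9.65393671e-02,  6.35977446e+01]), 'contact_force': array([0.89434917, 0.72910161, 0.65731221]), 'moment': array([-0.04290528,  0.0010779 , -0.01922073]), 'grip_width': 0.08826804151027814}
scene {'fov_y': 45.18726352132016, 'cx': 316.3559766343086, 'cy': 232.5197679287274, 'R': array([[ 0.78464132, -0.61986555,  0.01023219],
       [-0.28007346, -0.369152  , -0.88616345],
       [ 0.55307943,  0.69245469, -0.4632598 ]]), 't': array([-0.59315095,  0.23133491,  1.15215091])}
scene swing_arm [([0.6303, -0.1926, 0.0764], 0.84)]
scene hub_center [([0.6289, -0.1852, 0.0725], 0.91)]
scene eye_center [([0.6288, 
[... 907 characters left out ...]
ck_seat [([0.6252, -0.1424, 0.0133], 0.71)]
side jig_seat [([0.4381, -0.1419, 0.016], 0.94), ([0.6338, -0.182, 0.11], 0.29)]
wrist {'fov_y': 65.43136628148663, 'cx': 314.67012846188305, 'cy': 238.33559791180946, 'hand_eye': array([[ 9.99999503e-01, -2.10241393e-04,  9.74630955e-04,
        -1.57317994e-03],
       [-5.04131847e-05,  9.65603390e-01,  2.60019406e-01,
        -6.68826167e-02],
       [-9.95773796e-04, -2.60019325e-01,  9.65602899e-01,
        -1.46571989e-01],
       [ 0.00000000e+00,  0.00000000e+00,  0.00000000e+00,
         1.00000000e+00]])}
wrist swing_arm []
wrist hub_center []
wrist eye_center []
wrist sleeve []
wrist bail_grip []
wrist rack_seat []
wrist jig_seat []
1.2
```

View pics/s0.png

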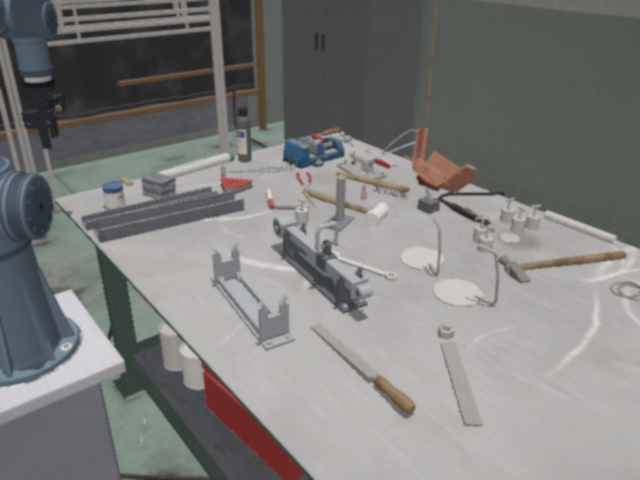

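View pics/d0.png

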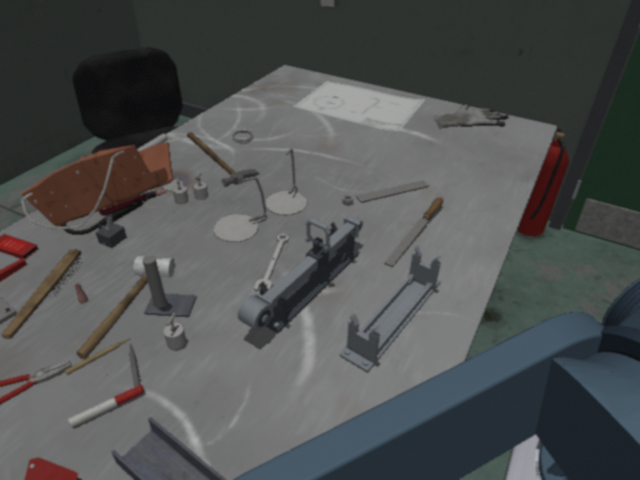

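Run:
```python
import cv2
a=cv2.imread('pics/s0.png')[165:355,190:390]; cv2.imwrite('pics/s0c.png',cv2.resize(a,None,fx=4,fy=3.999,interpolation=2)[:760][:600*2])
b=cv2.imread('pics/d0.png')[200:380,225:450]; 
cv2.imwrite('pics/s0c.png',cv2.resize(cv2.imread('pics/s0.png')[170:355,200:385],None,fx=3.2,fy=3.2,interpolation=2))
cv2.imwrite('pics/d0c.png',cv2.resize(b,None,fx=3.3,fy=3.3,interpolation=2))
```

```text
(no output)
```

View pics/s0c.png

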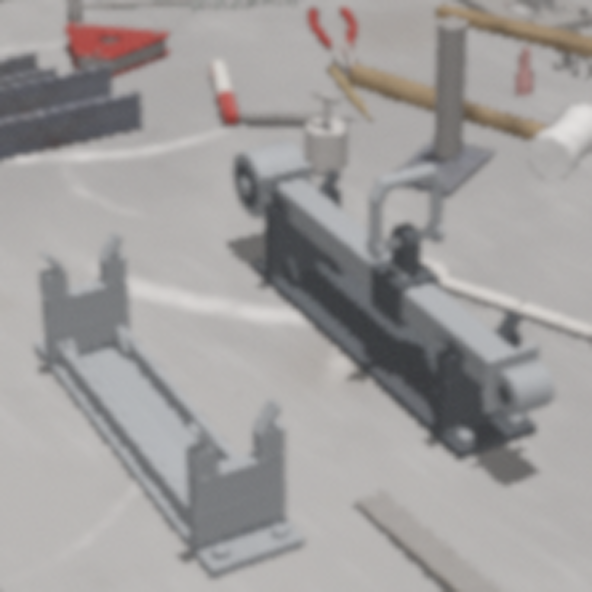

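View pics/d0c.png

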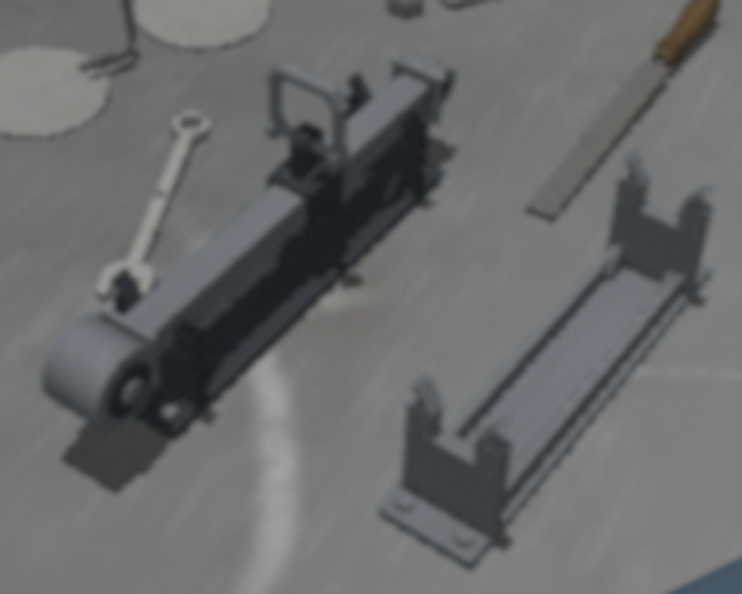

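```bash
cat >> h.py <<'E'
def rel(p,yaw,tiltR=None):
    s=read_state(); R0=Ro.from_euler('xyz',s['eef_rot'],degrees=True)
    Rt=Ro.from_euler('xyz',[180,0,yaw],degrees=True)
    rv=(R0.inv()*Rt).as_rotvec(); d=R0.inv().apply(np.array(p)-s['position'])*100
    print('rv',np.round(rv,4),'cm',np.round(d,3),'t',s['time_s'],'g',s['grip_width'])
def cen(st,d):  # tool shift -> world
    return st['position']+Ro.from_euler('xyz',st['eef_rot'],degrees=True).apply(np.array(d)/100)
E
python3 - <<'E'
from h import *
rel([0.48,-0.16,0.42],90)
# rough arm pts: side view
for n,uv,z in [('hub',(256,312),.0625),('eye',(353,228),.075)]: print(n,atz('side',uv,z))
for n,uv,z in [('hubC',(274.5,228),.0625),('eye',(357,291),.0625)]: print(n,atz('scene',uv,z))
E
```

```text
rv [ 0.     -0.     -0.4608] cm [-50.491  50.108 -18.126] t 1.2 g 0.08809875922528
hub [0.66141573 0.01851536 0.0625    ]
eye [ 0.60658429 -0.30271838  0.075     ]
hubC [0.63689925 0.0251118  0.0625    ]
eye [ 0.60935519 -0.32496158  0.0625    ]
```

```bash
python3 -m crank '[[[0,0,-0.05,-5,5,-2,8.8],[0,0,-0.1,-10,10,-5,8.8],[0,0,-0.15,-15,15,-8,8.8],[0,0,-0.2,-20,20,-11,8.8],[0,0,-0.25,-25,25,-14,8.8],[0,0,-0.3,-30,30,-17,8.8],[0,0,-0.32,-35,35,-18,8.8],[0,0,-0.32,-40,40,-18,8.8],[0,0,-0.32,-45,45,-18,8.8],[0,0,-0.32,-50.5,50,-18,8.8],[0,0,-0.32,-50.5,50,-18,8.8],[0,0,-0.32,-50.5,50,-18,8.8]]]'
python3 - <<'E'
from h import *
s=read_state();print(s)
snap('wrist','w1.png')
import pickle;pickle.dump(s,open('w1.pkl','wb'))
for n in ['swing_arm','sleeve','bail_grip','rack_seat','jig_seat']:
    print(n,[(np.round(b['at'],4).tolist(),round(b['confidence'],2)) for b in boxes_of('wrist',n)])
E
```

```text
time_s: 2.7
position: [0.4792, -0.1621, 0.4189]
eef_rot: [180.0, 0.0, 81.9]
contact_force: [0.9, 0.2, 0.7]
grip_width: 0.088
{'time_s': 2.7, 'joint_positions': array([-3.21535786e+01, -3.84307469e+00,  8.66317408e+01,  3.94626692e-03,
        9.71844403e+01, -1.14017416e+02]), 'qvel': array([-34.16331357,  31.88515677, -31.86761348,   0.33417358,
        -0.0574159 , -34.1671029 ]), 'joint_efforts': array([  1.53182533, -36.07021451, -34.32992578,  -0.29243485,
         0.10438146,   0.68692071]), 'position': array([ 0.47919129, -0.16205502,  0.41890192]), 'eef_rot': array([1.79973841e+02, 7.36998593e-03, 8.18643303e+01]), 'contact_force': array([0.87129015, 0.24893659, 0.65375206]), 'moment': array([-0.02912374, -0.01071696,  0.00618739]), 'grip_width': 0.08797311403590315}
swing_arm [([0.6299, -0.1778, 0.0746], 0.73)]
sleeve [([0.6222, -0.1853, 0.0942], 0.71), ([0.6179, -0.1788, 0.1568], 0.22)]
bail_grip [([0.6133, -0.1784, 0.1566], 0.97)]
rack_seat []
jig_seat [([0.4395, -0.1584, 0.0077], 0.9)]
```

View pics/w1.png

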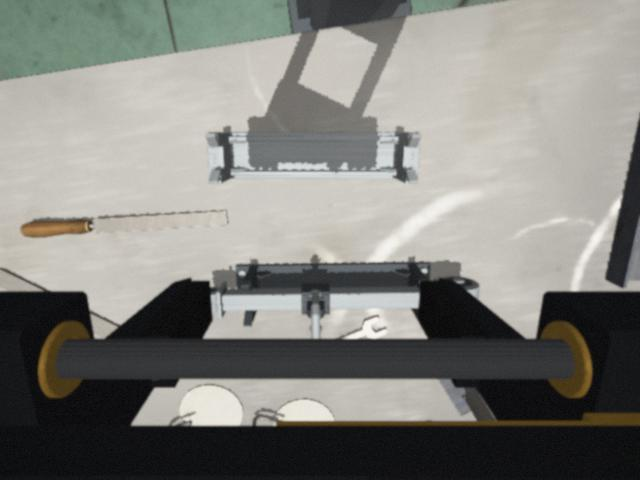

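Run:
```python
from h import *
import pickle
s=read_state();print(s['time_s'],s['position'],s['eef_rot'],s['qvel'].round(1))
snap('wrist','w1.png')
pickle.dump(s,open('w1.pkl','wb'))
a=cv2.imread('pics/w1.png')[110:360,190:500]; cv2.imwrite('pics/w1c.png',cv2.resize(a,None,fx=2.4,fy=2.4,interpolation=2))
```

```text
3.0 [ 0.47874599 -0.15861764  0.41877633] [-1.79995397e+02 -2.10944914e-02  8.19778572e+01] [ 0.8 -0.8  0.3 -0.1 -0.1 -0.1]
```

View pics/w1c.png

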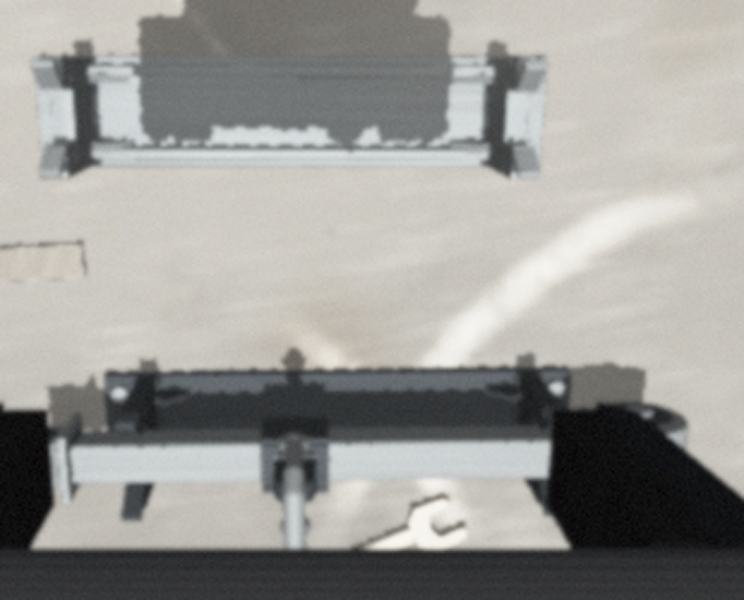

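```bash
cat >> h.py <<'E'
def tri(obs):
    A=[];b=[]
    for o,d in obs:
        d=d/np.linalg.norm(d);P=np.eye(3)-np.outer(d,d);A.append(P);b.append(P@o)
    A=np.vstack(A);b=np.hstack(b);x,*_=np.linalg.lstsq(A,b,rcond=None);return x,np.linalg.norm(A@x-b)
E
python3 - <<'E'
from h import *
S=lambda u,v:(200+u/3.2,170+v/3.2); D=lambda u,v:(225+u/3.3,200+v/3.3)
P={'hubnear':((50,255),(493,430)),'hubfar':((115,240),(427,380)),'eyenear':((198,430),(703,193)),'eyefar':((272,408),(632,155)),
 'bailL':((380,180),(342,95)),'bailR':((436,170),(277,72))}
for n,(a,b) in P.items():
    x,e=tri([ray('scene',S(*a)),ray('side',D(*b))]);print(n,x.round(4),e.round(4))
E
```

```text
hubnear [ 0.4336 -0.0296  0.0906] 0.0024
hubfar [ 0.4804 -0.0428  0.0933] 0.002
eyenear [ 0.3955 -0.2791  0.0914] 0.0028
eyefar [ 0.4466 -0.2888  0.0933] 0.0001
bailL [ 0.6126 -0.1827  0.156 ] 0.006
bailR [ 0.6614 -0.1871  0.1517] 0.0043
```

```bash
cat >> h.py <<'E'
def Tf(o,yaw,P):  # yaw: direction angle of local +y in world, deg
    a=np.radians(yaw); y=np.array([np.cos(a),np.sin(a),0]); x=np.array([np.sin(a),-np.cos(a),0])
    P=np.atleast_2d(P); return np.array(o)+P[:,[0]]*x+P[:,[1]]*y+P[:,[2]]*np.array([0,0,1])
def stand(w):
    L=[]
    for y in (-131,-119,119,131):
        h=w/2; L.append([(-h,y,20),(-h,y,0),(h,y,0),(h,y,20)])
    return [np.array(l)/1000. for l in L]
def armlines(sl=None):
    L=[]
    t=12.5
    for x,z in ((-t,t),(t,t),(-t,-t),(t,-t)): L.append([(x,-157,z),(x,157,z)])
    a=np.linspace(0,2*np.pi,33)
    for x in (-22,22): L.append([(x,184+28*np.cos(i),28*np.sin(i)) for i in a])
    for x in (-15,15): L.append([(x,-172+16*np.cos(i),16*np.sin(i)) for i in a])
    if sl is not None:
        s=sl*1000
        for y in (s-20,s+20): L.append([(-17.5,y,-17.5),(-17.5,y,17.5),(17.5,y,17.5),(17.5,y,-17.5)])
        L.append([(-25.5,s,42),(-25.5,s,92),(25.5,s,92),(25.5,s,42)])
    return [np.array(l)/1000. for l in L]
def draw(im,cam,o,yaw,lines,st,col,sc,off):
    for l in lines:
        q=(proj(cam,Tf(o,yaw,l),st)-np.array(off)+.5)*sc
        cv2.polylines(im,[np.round(q).astype(int)],False,col,1,cv2.LINE_AA)
def overlay(file,cam,out,box,sc,items,st=None):
    im=cv2.imread('pics/'+file)[box[1]:box[3],box[0]:box[2]]; im=cv2.resize(im,None,fx=sc,fy=sc,interpolation=2)
    for o,yaw,lines,col in items: draw(im,cam,o,yaw,lines,st,col,sc,box[:2])
    cv2.imwrite('pics/'+out,im)
E
cat > ov.py <<'E'
from h import *
import sys,pickle
st=pickle.load(open('w1.pkl','rb'))
jx,jy,ja,rx,ry,ra,ay,sl=map(float,sys.argv[1].split(','))
n=sys.argv[2]
ao=Tf((rx,ry,.0625),ra,[0,ay,0])[0]
it=[((jx,jy,.06),ja,stand(28.5),(0,255,0)),((rx,ry,.05),ra,stand(32),(0,255,255)),(ao,ra,armlines(sl),(0,0,255))]
overlay('s0.png','scene',n+'s.png',(200,170,385,355),3.2,it)
overlay('d0.png','side',n+'d.png',(225,200,450,380),3.3,it)
overlay('w1.png','wrist',n+'w.png',(190,110,500,360),2.4,it,st)
E
python3 ov.py 0.439,-0.1601,81.7,0.632,-0.148,82,0,-0.035 a
```

```text
(no output)
```

View pics/as.png

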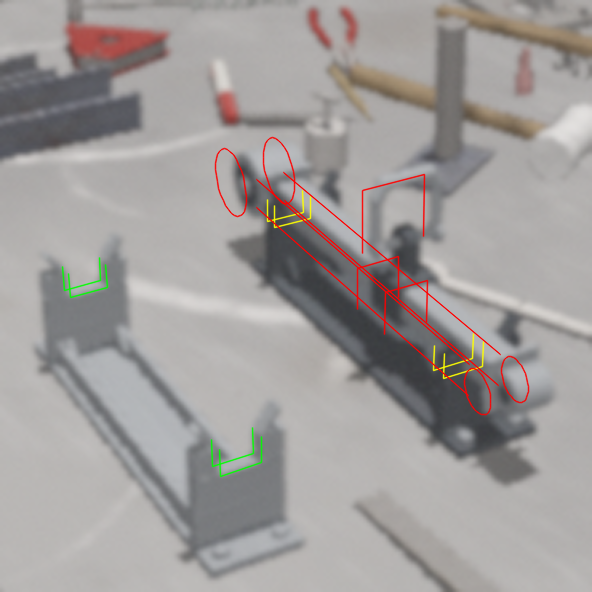

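View pics/ad.png

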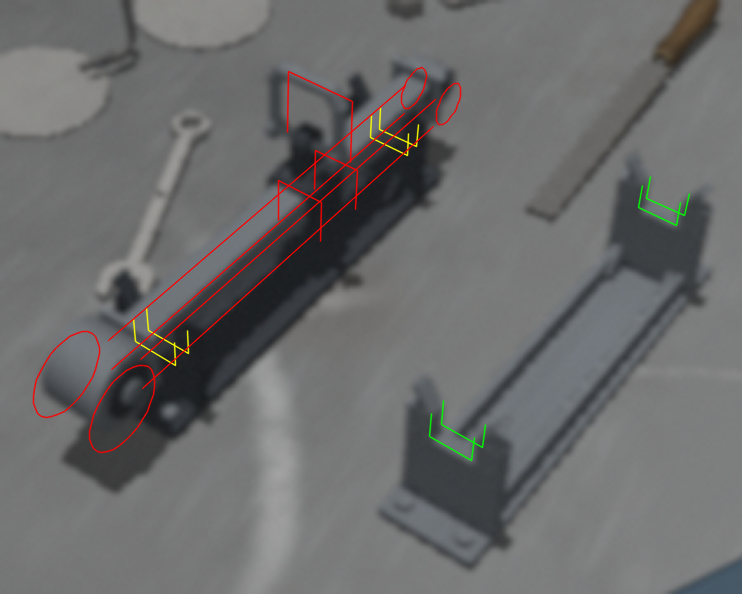

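View pics/aw.png

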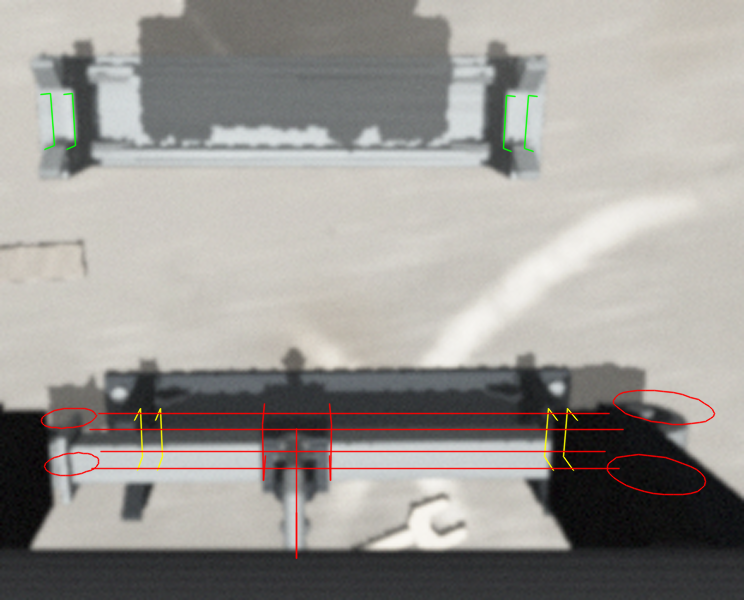

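```bash
cat > fitarm.py <<'E'
from h import *
import pickle
from scipy.optimize import least_squares
st=pickle.load(open('w1.pkl','rb'))
S=lambda u,v:(200+u/3.2,170+v/3.2); D=lambda u,v:(225+u/3.3,200+v/3.3); W=lambda u,v:(190+u/2.4,110+v/2.4)
m=1e-3
obs=[('scene',S(245,183),(-22,184,0)),('scene',S(503,396),(-15,-172,0)),('side',D(131,390),(-22,184,0)),
('scene',S(380,184),(-25.5,'s',92)),('scene',S(436,170),(25.5,'s',92)),('side',D(277,74),(25.5,'s',92)),('side',D(340,96),(-25.5,'s',92))]
def f(q):
    r=[]
    for c,uv,P in obs:
        P=[q[3]*1000 if v=='s' else v for v in P]
        r+=list(proj(c,Tf((q[0],q[1],.0625),q[2],np.array(P)*m),st)[0]-uv)
    for u in (100,250,350,530):
        for x,v in ((-12.5,440),(12.5,482)):
            # line residual
            a,b=proj('wrist',Tf((q[0],q[1],.0625),q[2],np.array([[x,-157,12.5],[x,157,12.5]])*m),st)
            w=W(u,v); r.append((a[1]+(b[1]-a[1])*(w[0]-a[0])/(b[0]-a[0])-w[1]))
    # sleeve edges, wrist
    for y,u in ((-20,264),(20,328)):
        r.append(proj('wrist',Tf((q[0],q[1],.0625),q[2],np.array([[-17.5,q[3]*1000+y,17.5]])*m),st)[0][0]-W(u,440)[0])
    return np.array(r)
r=least_squares(f,[.635,-.148,82,-.03],x_scale=[.01,.01,1,.01],loss='soft_l1');print(r.x.round(4),r.fun.round(1))
E
python3 fitarm.py
```

```text
[ 6.38500e-01 -1.63800e-01  8.23539e+01 -2.01000e-02] [ 0.1  0.9 -0.9  0.1 -0.8 -1.4 -2.7  0.6 -1.  -0.1 -0.6 -2.8 -0.2 -0.6
  1.2 -0.1  0.8 -0.5  0.6 -0.8  0.1 -1.3 -1.3  0.6]
```

```bash
python3 ov.py 0.439,-0.1601,81.7,0.6385,-0.1638,82.35,0,-0.020 b
```

```text
(no output)
```

View pics/bs.png

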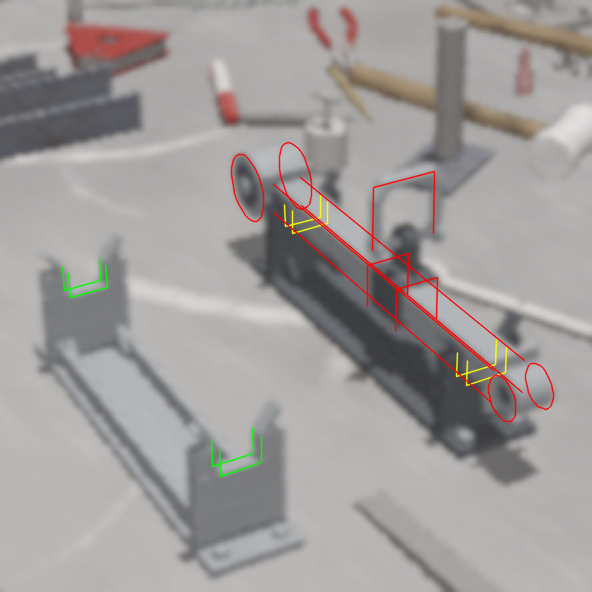

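View pics/bd.png

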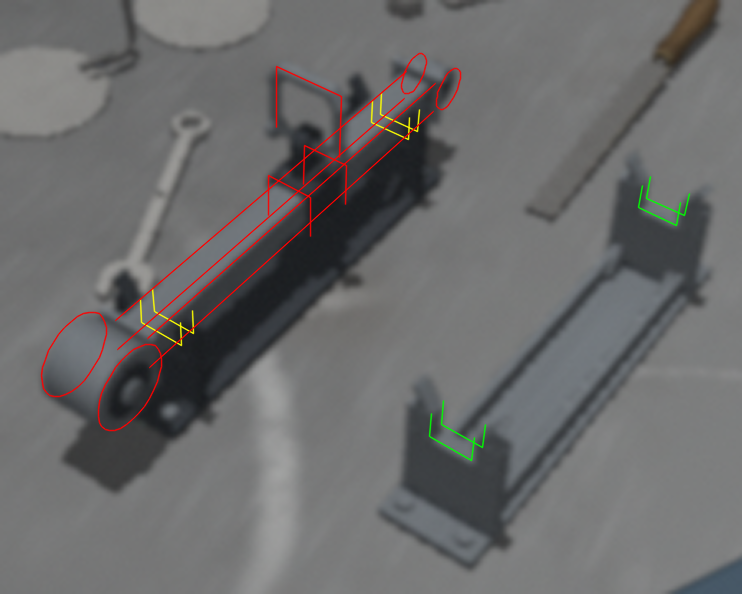

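View pics/bw.png

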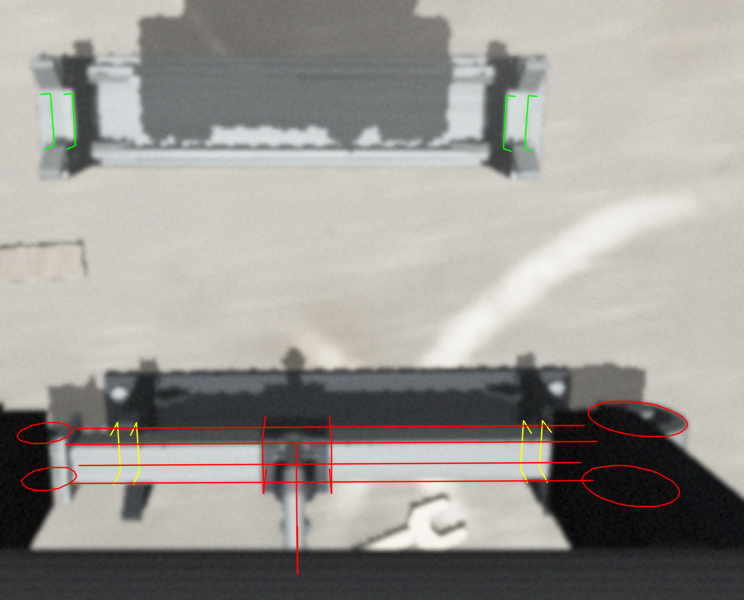

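Run:
```python
from h import *
rel([0.6358,-0.1836,0.1355],82.35)
```

```text
rv [ 0.0003 -0.0002 -0.0058] cm [-0.326 15.891 28.351] t 3.05 g 0.08806568080113315
```

```bash
python3 -m crank '[[[0,0,-0.006,-0.1,5,2,8.8],[0,0,-0.006,-0.2,10,6,8.8],[0,0,-0.006,-0.3,14,10,8.8],[0,0,-0.006,-0.3,15.9,15,8.8],[0,0,-0.006,-0.3,15.9,19,8.8],[0,0,-0.006,-0.3,15.9,20,8.8],[0,0,-0.006,-0.3,15.9,20,8.8]]]'
python3 - <<'E'
from h import *
snap('scene','s2.png');s=read_state();snap('wrist','w2.png');print(s['position'],s['time_s'],s['qvel'].max())
rel([0.6358,-0.1836,0.1355],82.35)
it=[((0.6385,-0.1638,.0625),82.35,armlines(-.02),(0,0,255))]
overlay('w2.png','wrist','w2o.png',(160,100,480,340),2.3,it,s)
print(boxes_of('wrist','bail_grip'))
E
```

```text
time_s: 3.92
position: [0.6361, -0.1825, 0.22]
eef_rot: [180.0, -0.0, 82.4]
contact_force: [-0.5, -0.6, 0.8]
grip_width: 0.0881
[ 0.63670943 -0.18305744  0.22135923] 3.975 -0.025722744064543064
rv [0.0043 0.0012 0.0008] cm [-0.022 -0.152  8.648] t 4.025 g 0.08753959585412953
[{'at': [0.629, -0.1807, 0.1603], 'confidence': 0.61}]
```

View pics/w2.png

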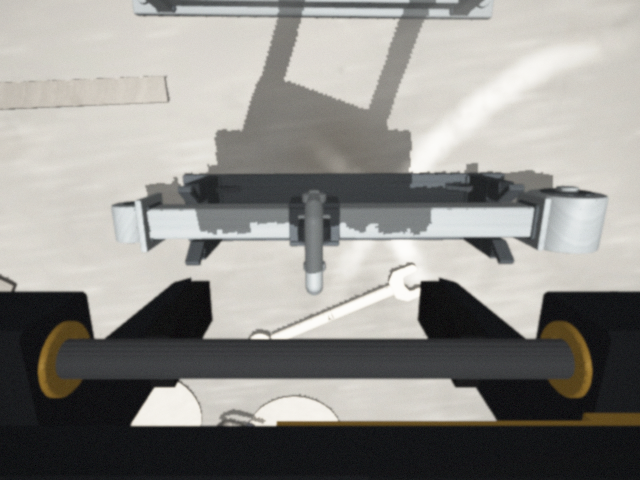

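View pics/s2.png

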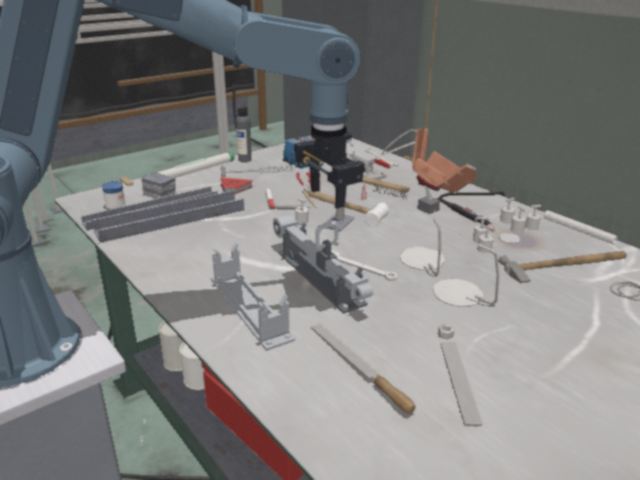

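View pics/w2o.png

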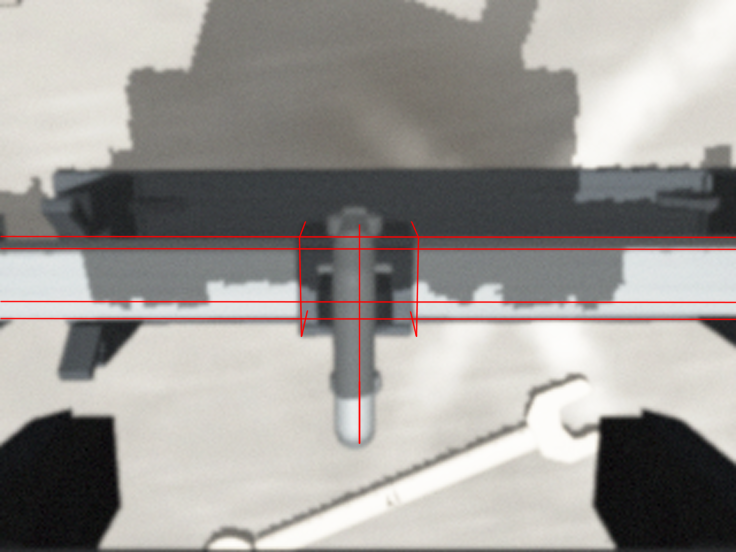

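```bash
python3 -m crank '[[[0.004,0.001,0,0,-0.1,4,8.8],[0.004,0.001,0,0,-0.1,7,8.8],[0.004,0.001,0,0,-0.1,8.6,8.8],[0.004,0.001,0,0,-0.1,8.6,8.8],[0.004,0.001,0,0,-0.1,8.6,3],[0.004,0.001,0,0,-0.1,8.6,1.6],[0.004,0.001,0,0,-0.1,8.6,0.3],[0.004,0.001,0,0,-0.1,8.6,0.3],[0.004,0.001,0,0,-0.1,8.6,0.3],[0.004,0.001,0,0,-0.1,8.6,0.3]]]'
```

```text
time_s: 5.32
position: [0.6364, -0.1837, 0.136]
eef_rot: [180.0, 0.0, 82.4]
contact_force: [-0.6, -0.1, 0.5]
grip_width: 0.0303
```

```bash
python3 -m crank '[[[0,0,0,0,0,0,0.3],[0,0,0,0,0,0,0.3],[0,0,0,0,0,0,0.3],[0,0,0,0,0,0,0.3]]]'
python3 - <<'E'
from h import *
print(read_state()['contact_force'],read_state()['position'])
E
```

```text
time_s: 5.82
position: [0.6364, -0.1837, 0.1361]
eef_rot: [180.0, 0.0, 82.4]
contact_force: [-1.0, 0.4, -0.1]
grip_width: 0.0094
[-1.03536479  0.42928374 -0.0608821 ] [ 0.63640551 -0.1836749   0.13609553]
```

```bash
python3 -m crank '[[[0,0,0,0.5,0,0,0.3],[0,0,0,1,0,0,0.3],[0,0,0,1.5,0,0,0.3],[0,0,0,2,0,0,0.3]]]'
python3 - <<'E'
from h import *
s=read_state();print(s['contact_force'],s['moment'],s['position']); snap('wrist','w3.png');snap('scene','s3.png');print(s['grip_width'])
E
```

```text
time_s: 6.32
position: [0.639, -0.1635, 0.136]
eef_rot: [180.0, 0.0, 82.4]
contact_force: [-0.7, -1.8, -0.4]
grip_width: 0.0094
[-0.65145502 -1.76766563 -0.41315505] [-0.43432966  0.14046588 -0.02403634] [ 0.63904258 -0.16351626  0.13604986]
0.009441413581449265
```

View pics/w3.png

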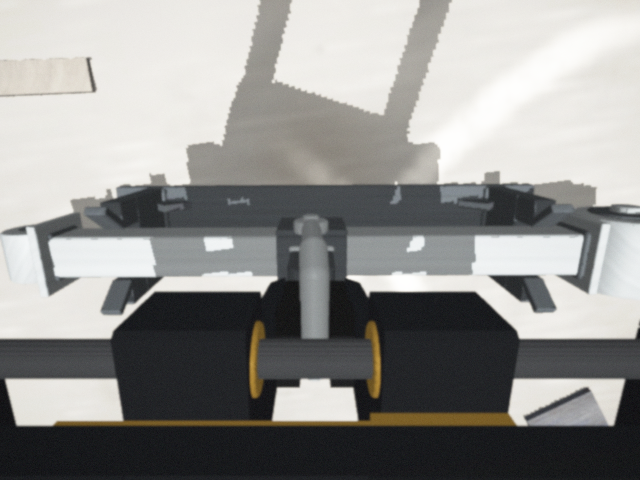

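View pics/s3.png

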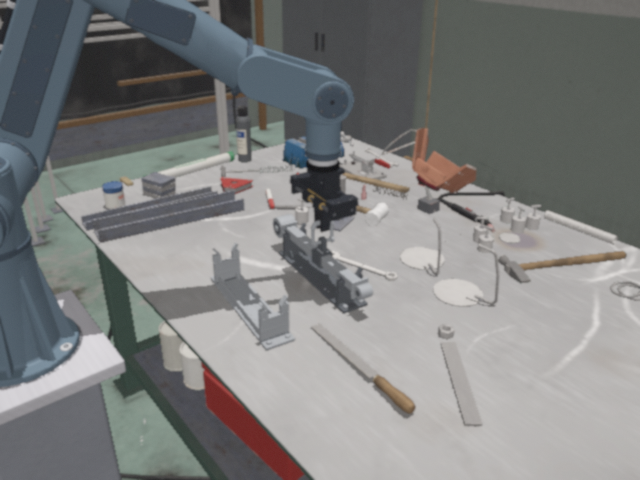

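```bash
python3 -m crank '[[[0,0,0,1,0,0,0.3],[0,0,0,2,0,0,0.3],[0,0,0,3,0,0,0.3],[0,0,0,4.1,0,0,0.3],[0,0,0,4.1,0,0,0.3],[0,0,0,4.1,0,0,0.3]]]'
python3 - <<'E'
from h import *
s=read_state();print(s['contact_force'],s['moment'],s['position']);snap('side','d4.png');snap('scene','s4.png')
E
python3 -m crank '[[[0,0,0,0,0,-0.2,0.3],[0,0,0,0,0,-0.4,0.3],[0,0,0,0,0,-0.6,0.3],[0,0,0,0,0,-0.8,0.3],[0,0,0,0,0,-0.8,0.3],[0,0,0,0,0,-0.8,0.3]]]'
python3 - <<'E'
from h import *
s=read_state();print(s['contact_force'],s['moment'],s['position']); snap('wrist','w5.png');snap('side','d5.png');print(read_state()['contact_force']);snap('scene','s5.png');print(read_state()['contact_force'])
E
```

```text
time_s: 7.18
position: [0.6446, -0.1217, 0.1361]
eef_rot: [180.0, -0.1, 82.4]
contact_force: [0.4, 0.1, -0.1]
grip_width: 0.0094
[ 0.41718029  0.14054815 -0.13088017] [0.01009329 0.14591286 0.00310745] [ 0.64459973 -0.12172006  0.13608192]
time_s: 8.02
position: [0.6445, -0.122, 0.144]
eef_rot: [180.0, -0.1, 82.4]
contact_force: [0.6, 0.0, -7.7]
grip_width: 0.0096
[ 0.57797942  0.02384492 -7.70411902] [ 0.03570766 -0.00991368 -0.03534461] [ 0.64450867 -0.12204063  0.14403626]
[ 0.23869951  0.57089078 -7.35876694]
[-0.58074294  0.39592315 -7.11238028]
```

```bash
cat > cmp.py <<'E'
import cv2,sys,numpy as np
o=[]
for a in sys.argv[2:]:
    im=cv2.imread('pics/'+a); 
    b=(225,205,385,345) if a[0]=='d' else (250,200,390,325)
    o.append(cv2.resize(im[b[1]:b[3],b[0]:b[2]],(400,300 if a[0]=='d' else 300),interpolation=2))
o=[np.hstack(o[i:i+2]) for i in range(0,len(o),2)]
cv2.imwrite('pics/'+sys.argv[1],np.vstack(o))
E
python3 cmp.py c5.png d4.png d5.png s4.png s5.png
```

```text
(no output)
```

View pics/c5.png

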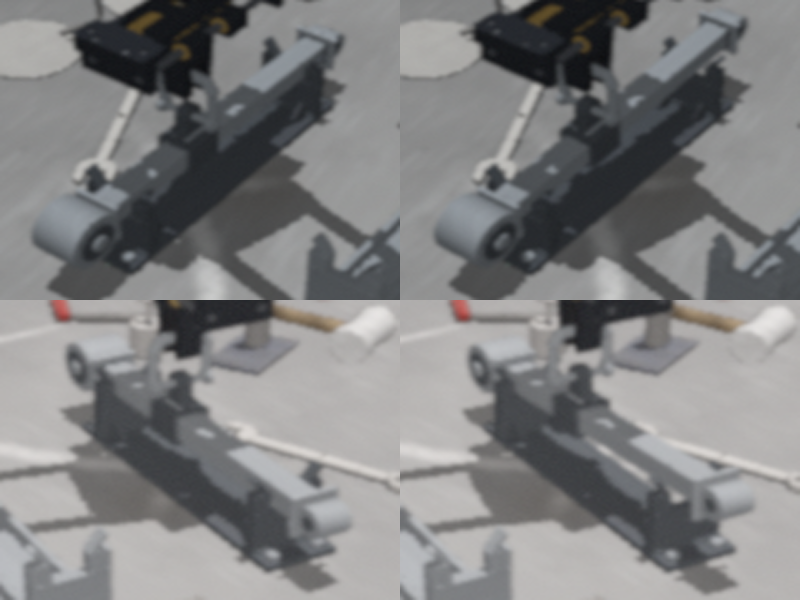

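View pics/w5.png

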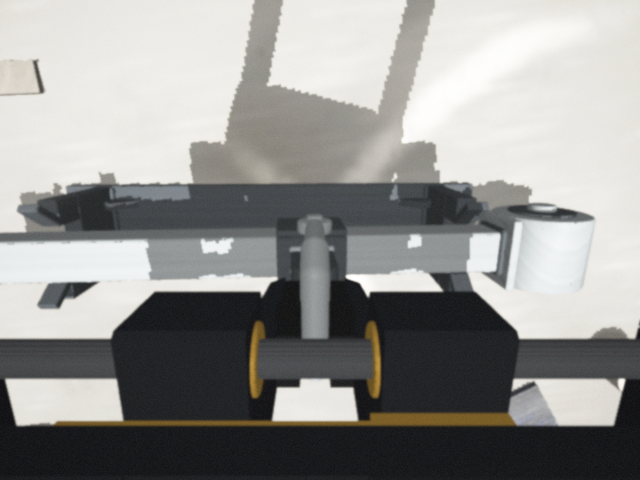

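```bash
python3 -m crank '[[[0,0,0,0,0,0.3,0.3],[0,0,0,0,0,0.6,0.3],[0,0,0,0,0,0.8,0.3],[0,0,0,0,0,0.8,0.3],[0,0,0,0.5,0,0.8,0.3],[0,0,0,1,0,0.8,0.3],[0,0,0,1,0,0.8,0.3]]]'
python3 -m crank '[[[0,0,0,0,0,-0.2,0.3],[0,0,0,0,0,-0.4,0.3],[0,0,0,0,0,-0.6,0.3],[0,0,0,0,0,-0.8,0.3],[0,0,0,0,0,-0.8,0.3],[0,0,0,0,0,-0.8,0.3]]]'
python3 - <<'E'
from h import *
f=[read_state()['contact_force']];print(read_state()['position']);snap('side','d6.png');f.append(read_state()['contact_force']);snap('scene','s6.png');f.append(read_state()['contact_force']);print(np.array(f))
E
python3 cmp.py c6.png d4.png d6.png s4.png s6.png
```

```text
time_s: 9.05
position: [0.646, -0.1114, 0.1362]
eef_rot: [180.0, -0.1, 82.5]
contact_force: [0.3, 0.4, -4.8]
grip_width: 0.0092
time_s: 9.8
position: [0.646, -0.1115, 0.1441]
eef_rot: [180.0, -0.1, 82.4]
contact_force: [0.3, 0.7, -7.6]
grip_width: 0.0095
[ 0.64597301 -0.11145634  0.14413764]
[[ 0.32397549  0.65356594 -7.64319304]
 [-0.24804811 -0.29786333 -7.83343378]
 [-0.41798379  0.36262352 -8.22133214]]
```

View pics/c6.png

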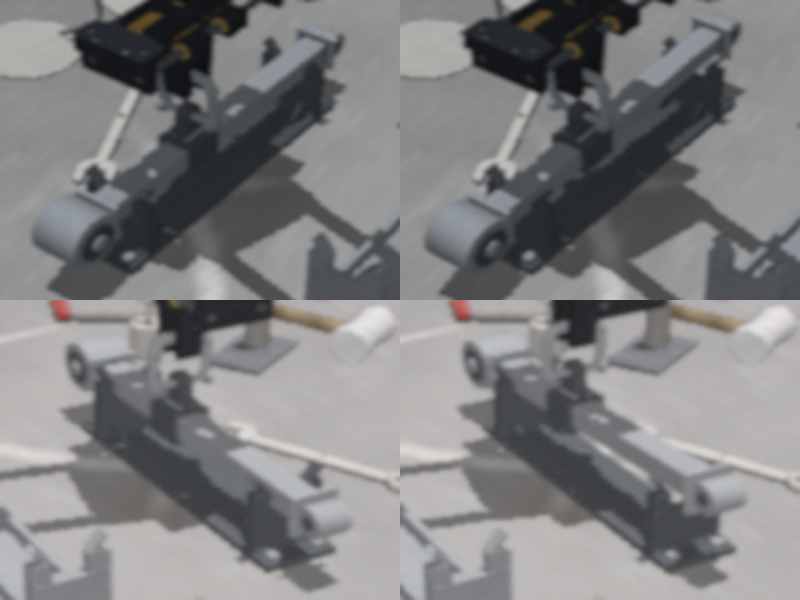

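```bash
python3 -m crank '[[[0,0,0,0,0,0.3,0.3],[0,0,0,0,0,0.6,0.3],[0,0,0,0,0,0.8,0.3],[0,0,0,0,0,0.87,0.3],[0,0,0,0,0,0.87,0.3]]]'
```

```text
time_s: 10.52
position: [0.6464, -0.1115, 0.1361]
eef_rot: [179.9, -0.1, 82.5]
contact_force: [-0.8, 0.8, -1.0]
grip_width: 0.0093
```

```bash
python3 -m crank '[[[0,0,0,0,0,0.08,0.3],[0,0,0,0.5,0,0.08,0.3],[0,0,0,1.0,0,0.08,0.3],[0,0,0,1.0,0,0.08,0.3]]]'
python3 - <<'E'
from h import *
s=read_state();print(s['contact_force'],s['moment'],s['position']);snap('wrist','w7.png');snap('scene','s7.png');snap('side','d7.png')
E
python3 cmp.py c7.png d6.png d7.png s6.png s7.png
```

```text
time_s: 11.02
position: [0.6481, -0.1013, 0.136]
eef_rot: [179.9, -0.0, 82.5]
contact_force: [-1.4, -1.8, 3.8]
grip_width: 0.0095
[-1.39432798 -1.75736497  3.82985409] [-0.24292169  0.28255258 -0.01541749] [ 0.64813996 -0.10129627  0.13601477]
```

View pics/c7.png

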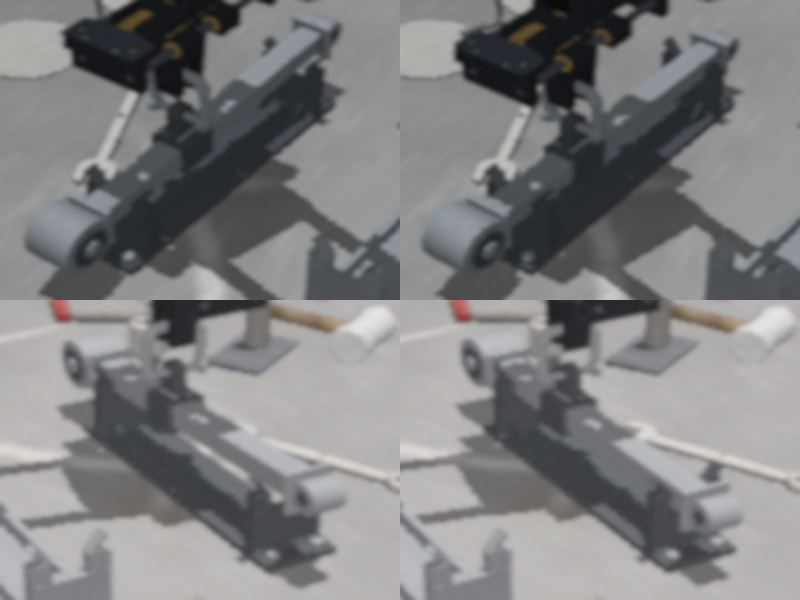

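View pics/w7.png

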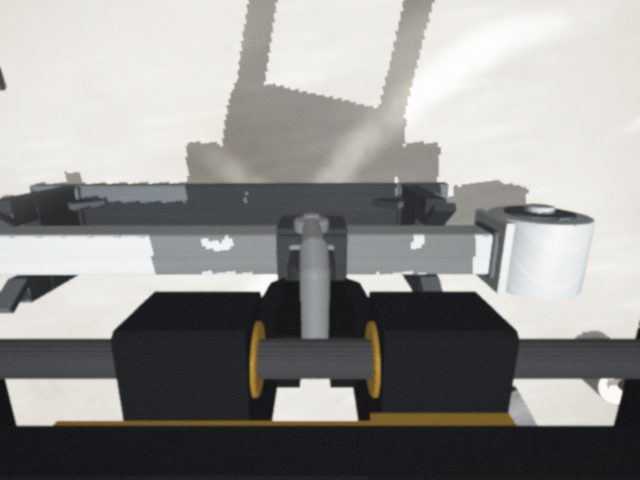

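Run:
```python
import cv2,numpy as np
o=[cv2.resize(cv2.imread('pics/'+f)[200:300,400:640],None,fx=3.3,fy=3,interpolation=2) for f in('w3.png','w7.png')]
cv2.imwrite('pics/c8.png',np.vstack(o))
```

```text
(no output)
```

View pics/c8.png

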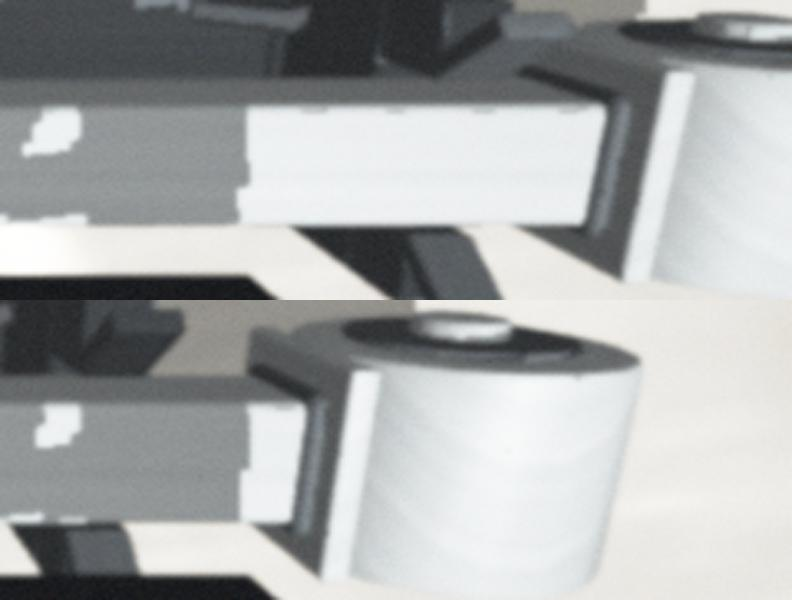

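```bash
python3 -m crank '[[[0,0,0,0,0,-0.2,0.3],[0,0,0,0,0,-0.4,0.3],[0,0,0,0,0,-0.6,0.3],[0,0,0,0,0,-0.8,0.3],[0,0,0,0,0,-0.8,0.3],[0,0,0,0,0,-0.8,0.3]]]'
python3 - <<'E'
from h import *
f=[read_state()['contact_force']];print(read_state()['position']);snap('side','d8.png');f.append(read_state()['contact_force']);snap('scene','s8.png');f.append(read_state()['contact_force']);snap('wrist','w8.png');print(np.array(f))
E
python3 cmp.py c8.png d7.png d8.png s7.png s8.png
```

```text
time_s: 11.92
position: [0.6481, -0.1015, 0.144]
eef_rot: [179.8, -0.1, 82.5]
contact_force: [-0.1, -0.0, -8.5]
grip_width: 0.0098
[ 0.64808547 -0.10151383  0.14399619]
[[-0.1010359  -0.04271355 -8.48428258]
 [ 0.14334685  0.05509967 -7.61863413]
 [ 0.28394089 -0.11506147 -6.93609117]]
```

View pics/c8.png

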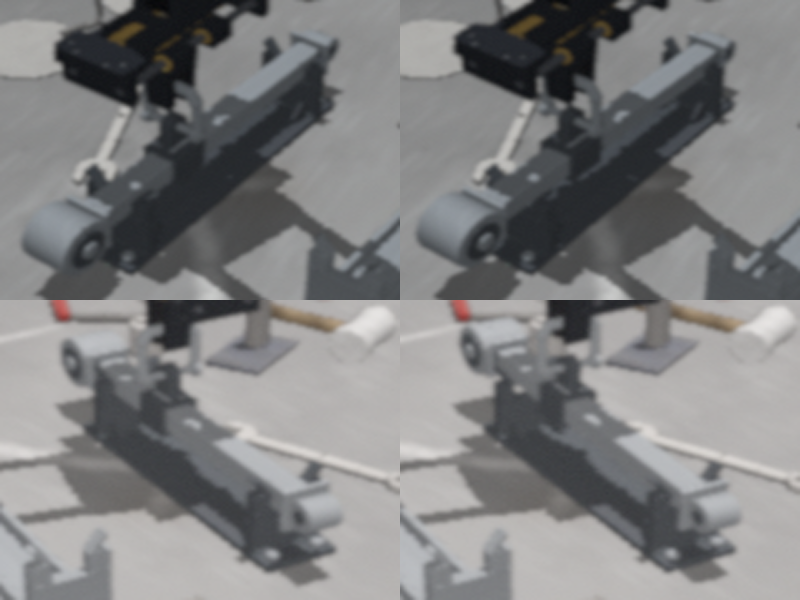

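```bash
python3 -m crank '[[[0,0,0,0,0,0.3,0.3],[0,0,0,0,0,0.6,0.3],[0,0,0,0,0,0.8,0.3],[0,0,0,0,0,0.88,0.3],[0,0,0,0,0,0.88,0.3],[0,0,0,0,0,0.88,0.3],[0,0,0,-0.2,0,0.88,0.3],[0,0,0,-0.45,0,0.88,0.3],[0,0,0,-0.45,0,0.88,0.3]]]'
python3 - <<'E'
from h import *
s=read_state();print(s['contact_force'],s['moment'],s['position']);snap('wrist','w9.png');snap('side','d9.png');snap('scene','s9.png')
E
python3 -m crank '[[[0,0,0,0,0,-0.3,0.3],[0,0,0,0,0,-0.6,0.3],[0,0,0,0,0,-0.9,0.3],[0,0,0,0,0,-1.2,0.3],[0,0,0,0,0,-1.2,0.3],[0,0,0,0,0,-1.2,0.3]]]'
python3 - <<'E'
from h import *
f=[read_state()['contact_force']];print(read_state()['position']);snap('side','d10.png');f.append(read_state()['contact_force']);snap('scene','s10.png');f.append(read_state()['contact_force']);print(np.array(f))
E
python3 cmp.py c10.png d9.png d10.png s9.png s10.png
```

```text
time_s: 13.2
position: [0.648, -0.1062, 0.1359]
eef_rot: [179.8, -0.1, 82.5]
contact_force: [-1.6, 2.4, 5.0]
grip_width: 0.0095
[-1.58795439  2.40671793  4.96837752] [0.45685216 0.24050868 0.05029989] [ 0.64796893 -0.10621456  0.13594484]
time_s: 14.1
position: [0.6479, -0.1062, 0.1479]
eef_rot: [179.8, -0.0, 82.5]
contact_force: [-0.0, -0.1, -7.1]
grip_width: 0.0093
[ 0.64785381 -0.10620003  0.14785291]
[[-0.03662024 -0.06330729 -7.06033062]
 [ 0.61718385  0.27792495 -7.61248072]
 [ 0.09467931  0.4124348  -6.72853124]]
```

View pics/c10.png

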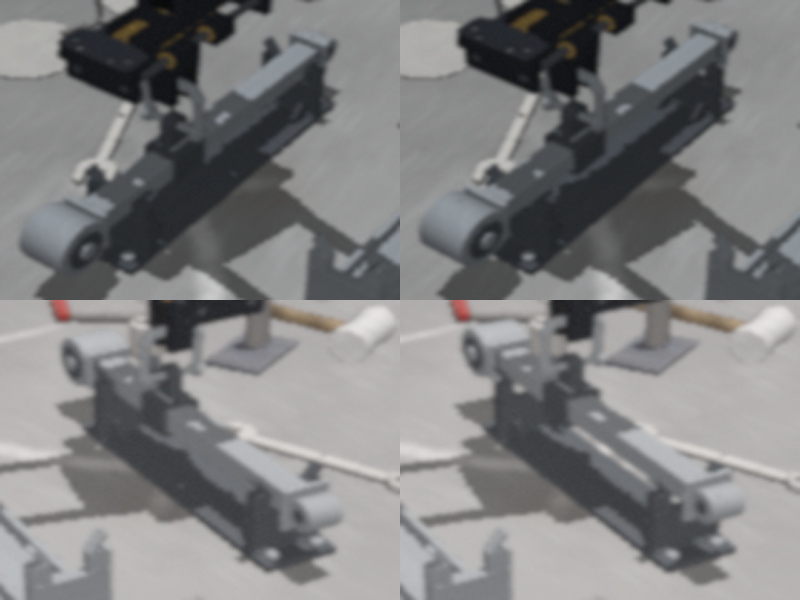

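View pics/w9.png

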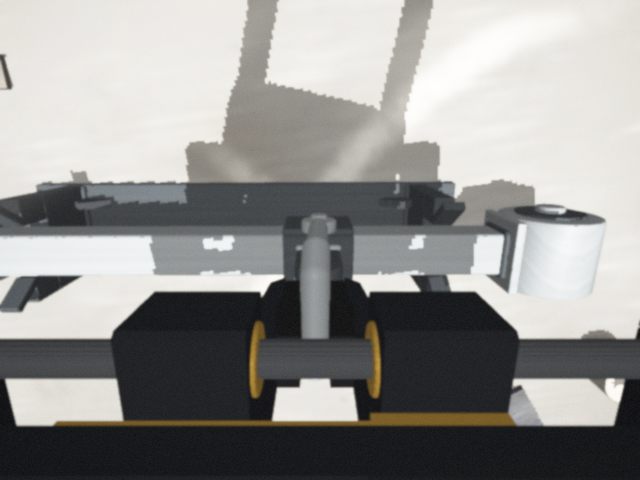

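```bash
cat > tilt.py <<'E'
from h import *
import sys
def mt(A,B,c,w=11,h=11,R=24):
    c=np.round(c).astype(int)
    t=A[c[1]-h:c[1]+h+1,c[0]-w:c[0]+w+1]
    S=B[c[1]-h-R:c[1]+h+R+1,c[0]-w-R:c[0]+w+R+1]
    r=cv2.matchTemplate(S,t,cv2.TM_CCOEFF_NORMED);_,v,_,l=cv2.minMaxLoc(r)
    x,y=l
    def sp(a,b,c): return 0.5*(a-c)/(a-2*b+c) if a-2*b+c else 0
    sx=sp(r[y,x-1],r[y,x],r[y,x+1]) if 0<x<r.shape[1]-1 else 0
    sy=sp(r[y-1,x],r[y,x],r[y+1,x]) if 0<y<r.shape[0]-1 else 0
    return np.array([x+sx-R,y+sy-R]),v
def run(sa,da,sb,db,o,yaw,verbose=True):
    im={'scene':[cv2.imread('pics/'+f).astype(np.float32) for f in(sa,sb)],'side':[cv2.imread('pics/'+f).astype(np.float32) for f in(da,db)]}
    res={}
    for n,P in (('hub',[-22,184,0]),('eye',[0,-172,0])):
        X=Tf(o,yaw,np.array(P)/1000.)[0]; A=[];b=[];vs=[]
        for c in im:
            p0=proj(c,X)[0]; d,v=mt(*im[c],p0); vs.append(round(float(v),2))
            J=np.array([(proj(c,X+np.eye(3)[i]*.002)[0]-p0)/.002 for i in range(3)]).T
            A.append(J);b.append(d)
        A=np.vstack(A);b=np.hstack(b); x,*_=np.linalg.lstsq(A,b,rcond=None)
        res[n]=x; print(n,'d_mm',(x*1000).round(1),'px',b.round(1),'match',vs,'res',(A@x-b).round(1))
    print('tilt deg (hub up +)',np.degrees((res['hub'][2]-res['eye'][2])/.356).round(2))
if __name__=='__main__':
    ay=float(sys.argv[5]); o=Tf((0.6385,-0.1638,.0625),82.35,[0,ay,0])[0]
    run(*sys.argv[1:5],o,82.35)
E
echo initial to 9; python3 tilt.py s0.png d0.png s9.png d9.png 0
echo 9 to 10; python3 tilt.py s9.png d9.png s10.png d10.png 0.011
echo test 7 to 8; python3 tilt.py s7.png d7.png s8.png d8.png 0.011
```

```text
initial to 9
hub d_mm [ 3.9 12.7  0.2] px [-1.5 -2.3 -5.3  3.5] match [0.98, 0.94] res [-0.  0. -0. -0.]
eye d_mm [ 2.1 11.8 -0.1] px [-2.9 -2.8 -2.8  2.4] match [0.95, 0.98] res [-0.1  0.1 -0.1 -0.1]
tilt deg (hub up +) 0.04
9 to 10
hub d_mm [ 0.1 -1.5 12.3] px [ 0.3 -4.1  0.  -4.9] match [0.98, 0.97] res [-0.  0. -0. -0.]
eye d_mm [ 0.6 -2.  10.9] px [ 1.1 -4.   0.4 -4.1] match [0.98, 0.98] res [-0.  0. -0. -0.]
tilt deg (hub up +) 0.23
test 7 to 8
hub d_mm [ 1.7  2.9 12.6] px [-0.4 -4.8 -2.1 -3.9] match [0.97, 0.97] res [ 0.1 -0.1  0.1  0.1]
eye d_mm [ 1.5  2.7 -1.1] px [-0.4 -0.3 -1.2  0.7] match [0.99, 0.99] res [ 0.1 -0.1  0.1  0.1]
tilt deg (hub up +) 2.21
```

```bash
python3 -m crank '[[[0,0,0,0,0,-0.5,0.3],[0,0,0,0,0,-1.5,0.3],[0,0,0,0,0,-3,0.3],[0,0,0,0,0,-4.5,0.3],[0,0,0,0,0,-6,0.3],[0,0,0,0,0,-7.5,0.3],[0,0,0,0,0,-9,0.3],[0,0,0,0,0,-10.3,0.3],[0,0,0,0,0,-11.2,0.3],[0,0,0,0,0,-11.8,0.3],[0,0,0,0,0,-12,0.3],[0,0,0,0,0,-12,0.3]]]'
python3 -m crank '[[[0,0,0,0,0,0,0.3],[0,0,0,0,0,0,0.3]]]'
python3 - <<'E'
from h import *
f=[read_state()['contact_force']];print(read_state()['position']);snap('side','d11.png');f.append(read_state()['contact_force']);snap('scene','s11.png');f.append(read_state()['contact_force']);print(np.array(f))
import tilt
_mt=tilt.mt
tilt.mt=lambda A,B,c:_mt(A,B,c,R=65)
tilt.run('s10.png','d10.png','s11.png','d11.png',Tf((0.6385,-0.1638,.0745),82.35,[0,.011,0])[0],82.35)
a=cv2.imread('pics/s11.png')[120:360,200:440];b=cv2.imread('pics/d11.png')[120:360,200:440]
cv2.imwrite('pics/c11.png',cv2.resize(np.hstack([a,b]),None,fx=1.66,fy=1.66,interpolation=2))
E
```

```text
time_s: 15.7
position: [0.6472, -0.1062, 0.2674]
eef_rot: [179.8, -0.0, 82.5]
contact_force: [-0.6, 0.5, -7.7]
grip_width: 0.0094
time_s: 15.95
position: [0.647, -0.1061, 0.2669]
eef_rot: [179.9, -0.1, 82.5]
contact_force: [0.9, -0.4, -7.6]
grip_width: 0.0096
[ 0.64703284 -0.10606775  0.26688466]
[[ 0.92766242 -0.40933321 -7.6376541 ]
 [ 0.59750665 -0.15715429 -7.79878427]
 [ 0.05452673  0.33443431 -7.71614207]]
hub d_mm [-104.5   46.8   28.8] px [ -1.6 -43.5  56.1  59.1] match [0.93, 0.86] res [-42.2  38.  -25.1 -33.4]
eye d_mm [-52.   25.1 104.8] px [-39.3 -23.2   3.6 -42.9] match [0.74, 0.97] res [ 15.6 -15.2  13.9  19.8]
tilt deg (hub up +) -12.24
```

View pics/c11.png

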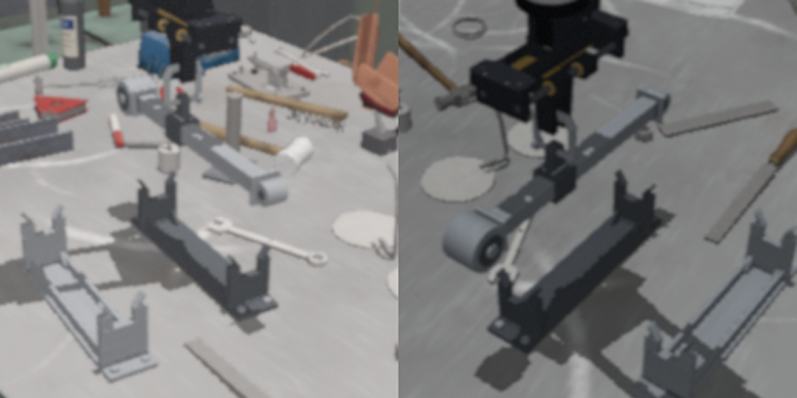

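```bash
cat > tilt2.py <<'E'
from h import *
from tilt import mt
def run2(sa,da,sb,db,o,yaw,delta,R=12,names=('hub','eye')):
    im={'scene':[cv2.imread('pics/'+f).astype(np.float32) for f in(sa,sb)],'side':[cv2.imread('pics/'+f).astype(np.float32) for f in(da,db)]}
    res={}
    for n,P in (('hub',[-22,184,0]),('eye',[0,-172,0])):
        X=Tf(o,yaw,np.array(P)/1000.)[0]; A=[];b=[];vs=[]
        for c in im:
            p0=np.round(proj(c,X)[0]); q=proj(c,X+delta)[0]; sh=np.round(q-proj(c,X)[0]).astype(int)
            M=np.float32([[1,0,-sh[0]],[0,1,-sh[1]]]); B=cv2.warpAffine(im[c][1],M,(640,480))
            best=None
            sc=1/ ( (np.linalg.norm(ray(c,q)[0]-(X+delta)))/np.linalg.norm(ray(c,q)[0]-X) )
            T=np.float32([[sc,0,p0[0]*(1-sc)],[0,sc,p0[1]*(1-sc)]]); A0=cv2.warpAffine(im[c][0],T,(640,480))
            d,v=mt(A0,B,p0,R=R); d=d+sh-(q-proj(c,X)[0]); vs.append(round(float(v),2))
            J=np.array([(proj(c,X+delta+np.eye(3)[i]*.002)[0]-q)/.002 for i in range(3)]).T
            A.append(J);b.append(d)
        A=np.vstack(A);b=np.hstack(b); x,*_=np.linalg.lstsq(A,b,rcond=None)
        res[n]=x; print(n,'extra_mm',(x*1000).round(1),'px',b.round(1),'match',vs,'res',(A@x-b).round(1))
    print('tilt deg (hub up +)',np.degrees((res['hub'][2]-res['eye'][2])/.356).round(2),'yaw change deg',np.degrees((res['eye'][0]-res['hub'][0])/.356).round(2))
    return res
E
python3 - <<'E'
from tilt2 import *
run2('s9.png','d9.png','s11.png','d11.png',Tf((0.6385,-0.1638,.0625),82.35,[0,.0115,0])[0],82.35,np.array([-.001,0,.131]))
E
```

```text
hub extra_mm [3.5 0.1 3.2] px [ 0.2 -0.6 -2.3 -2.7] match [0.92, 0.66] res [ 0.9 -0.9  0.5  0.7]
eye extra_mm [ 1.4 -2.1  1.4] px [ 1.5 -0.7  0.1 -0.8] match [0.7, 0.97] res [-0.3  0.3 -0.2 -0.4]
tilt deg (hub up +) 0.28 yaw change deg -0.35
```

```bash
python3 -m crank '[[[0,0,0,0,0,0,0.3],[0,0,0,0,0,0,0.3],[0,0,0,0,0,0,0.3],[0,0,0,0,0,0,0.3],[0,0,0,0,0,0,0.3],[0,0,0,0,0,0,0.3],[0,0,0,0,0,0,0.3],[0,0,0,0,0,0,0.3],[0,0,0,0,0,0,0.3],[0,0,0,0,0,0,0.3],[0,0,0,0,0,0,0.3],[0,0,0,0,0,0,0.3]]]'
python3 - <<'E'
from h import *
snap('side','d12.png');snap('scene','s12.png');s=read_state();print(s['position'],s['eef_rot']);snap('wrist','w12.png')
o=Tf((0.6385,-0.1638,.1935),82.4,[0,.0105,0])[0]
it=[(o,82.4,armlines(.049),(0,0,255))]
overlay('s12.png','scene','c12s.png',(260,150,380,250),6,it)
overlay('d12.png','side','c12d.png',(215,165,375,290),4.8,it)
overlay('w12.png','wrist','c12w.png',(0,0,640,480),1.2,it,s)
E
```

```text
time_s: 17.55
position: [0.6472, -0.1061, 0.2672]
eef_rot: [179.8, -0.1, 82.5]
contact_force: [0.3, -0.4, -8.2]
grip_width: 0.0095
[ 0.64715642 -0.10615413  0.26717046] [ 1.79848875e+02 -5.26522252e-02  8.24605257e+01]
```

View pics/c12s.png

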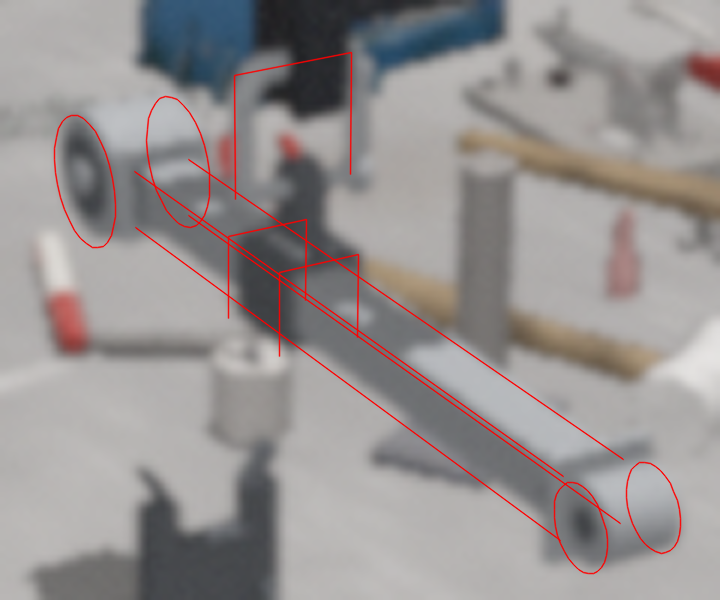

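View pics/c12d.png

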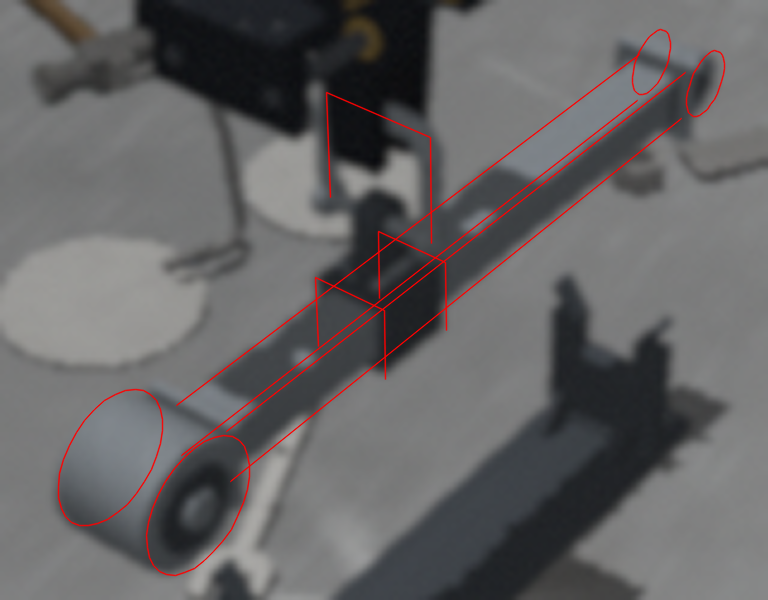

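View pics/c12w.png

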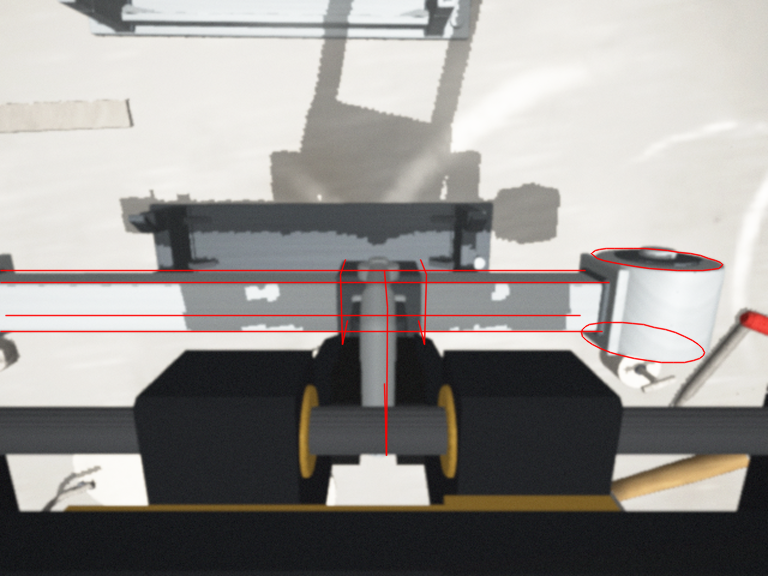

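```bash
cat > ovj.py <<'E'
from h import *
import sys,pickle
st=pickle.load(open('w1.pkl','rb'))
jx,jy,ja=map(float,sys.argv[1].split(','))
it=[((jx,jy,.06),ja,stand(28.5),(0,200,0))]
def ov(f,cam,b,sc,st=None): overlay(f,cam,'tmp.png',b,sc,it,st); return cv2.imread('pics/tmp.png')
a=np.vstack([np.hstack([ov('w1.png','wrist',(200,125,245,190),8,st),ov('w1.png','wrist',(380,125,425,190),8,st)])])
b=np.hstack([ov('d0.png','side',(405,240,450,300),8),ov('d0.png','side',(340,305,385,365),8)])
c=np.hstack([ov('s0.png','scene',(207,240,252,285),8),ov('s0.png','scene',(253,290,298,335),8)])
cv2.imwrite('pics/jw.png',a);cv2.imwrite('pics/jd.png',b);cv2.imwrite('pics/js.png',c)
E
python3 ovj.py 0.439,-0.1601,81.7
```

```text
(no output)
```

View pics/jw.png

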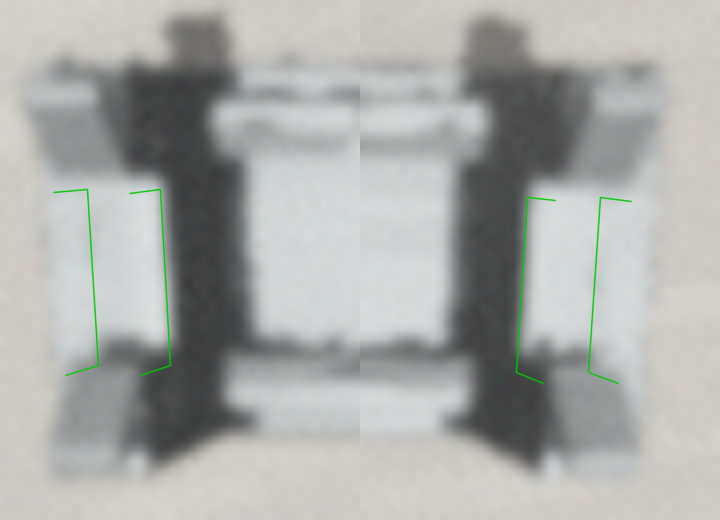

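View pics/jd.png

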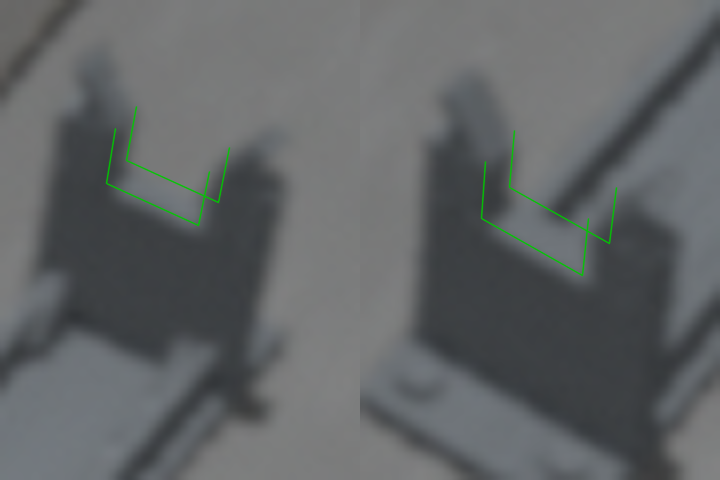

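View pics/js.png

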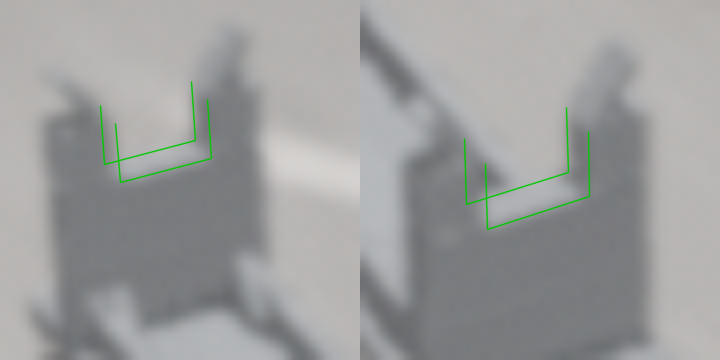

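Run:
```python
from h import *
s=read_state()
o=Tf((0.6385,-0.1638,.1935),82.4,[0,.0105,0])[0]
R0=Ro.from_euler('xyz',s['eef_rot'],degrees=True)
t=R0.inv().apply(o-s['position'])*1000; print('arm origin in tool mm',t.round(1))
tgt=np.array([.438,-.160,.1935]); Rt=Ro.from_euler('xyz',[180,0,81.9],degrees=True)
p=tgt-Rt.apply([t[0],t[1],-t[2]*0])/1000; p[2]=s['position'][2]-.0
print(p); rel(p,81.9)
```

```text
arm origin in tool mm [-47.9  -1.2  73.6]
[ 0.44592883 -0.11277112  0.26715981]
rv [ 0.0026 -0.001   0.0098] cm [ -3.298 -19.861  -0.056] t 17.7 g 0.009133894865600853
```

```bash
python3 -m crank '[[[0,0,0,-0.1,-0.5,0,0.3],[0,0,0,-0.3,-1.7,0,0.3],[0,0,0,-0.6,-3.5,0,0.3],[0,0,0,-0.9,-5.5,0,0.3],[0,0,0,-1.3,-7.7,0,0.3],[0.001,0,0.003,-1.7,-10,0,0.3],[0.002,0,0.006,-2.1,-12.3,0,0.3],[0.002,0,0.01,-2.5,-14.5,0,0.3],[0.002,0,0.01,-2.8,-16.6,0,0.3],[0.002,0,0.01,-3.1,-18.4,0,0.3],[0.002,0,0.01,-3.25,-19.5,0,0.3],[0.002,0,0.01,-3.3,-19.85,0,0.3]]]'
python3 - <<'E'
from h import *
rel([0.44593,-0.11277,.175],81.9)
E
```

```text
time_s: 19.2
position: [0.4454, -0.1128, 0.2669]
eef_rot: [179.9, -0.0, 81.9]
contact_force: [-0.1, -0.4, -7.9]
grip_width: 0.0095
rv [ 0.0014 -0.0007 -0.0007] cm [2.00e-03 3.50e-02 9.19e+00] t 19.2 g 0.009456903765711748
```

```bash
python3 -m crank '[[[0,0,0,0,0,0.5,0.3],[0,0,0,0,0.04,2,0.3],[0,0,0,0,0.04,3.6,0.3],[0,0,0,0,0.04,5.2,0.3],[0,0,0,0,0.04,6.5,0.3],[0,0,0,0,0.04,7.2,0.3],[0,0,0,0,0.04,7.2,0.3],[0,0,0,0,0.04,7.2,0.3]]]'
python3 - <<'E'
from h import *
s=read_state();print(s['position'],s['eef_rot'])
snap('side','d13.png');snap('scene','s13.png');s=read_state();snap('wrist','w13.png')
o=np.array(s['position'])+Ro.from_euler('xyz',s['eef_rot'],degrees=True).apply([-.0479,-.0012,.0736]);print(o)
it=[(o,81.85,armlines(.048),(0,0,255)),((.438,-.16,.06),81.85,stand(28.5),(0,200,0))]
overlay('s13.png','scene','c13s.png',(190,190,310,300),5.4,it)
overlay('d13.png','side','c13d.png',(300,195,460,320),4.8,it)
overlay('w13.png','wrist','c13w.png',(0,0,640,480),1.2,it,s)
E
```

```text
time_s: 20.2
position: [0.4463, -0.113, 0.1955]
eef_rot: [179.9, -0.0, 81.9]
contact_force: [0.0, -1.0, -7.2]
grip_width: 0.0094
[ 0.4463382 -0.1130268  0.1954634] [ 1.79864207e+02 -1.88819702e-02  8.18640007e+01]
[ 0.43860568 -0.16029749  0.12195051]
```

View pics/c13s.png

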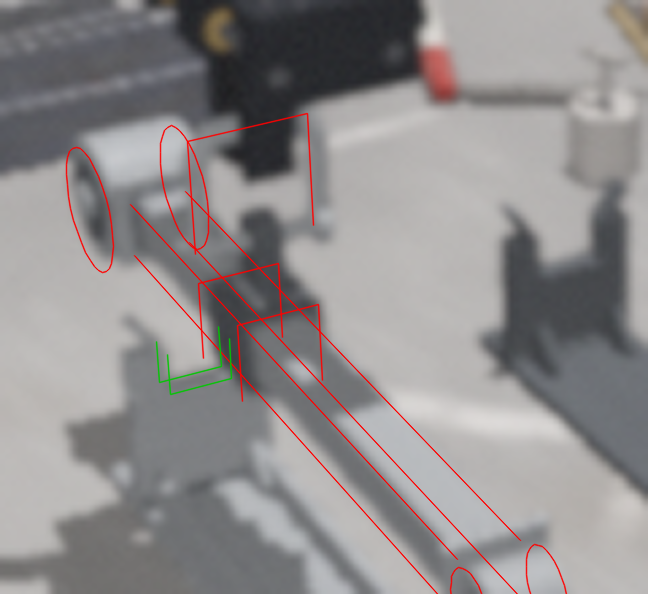

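View pics/c13d.png

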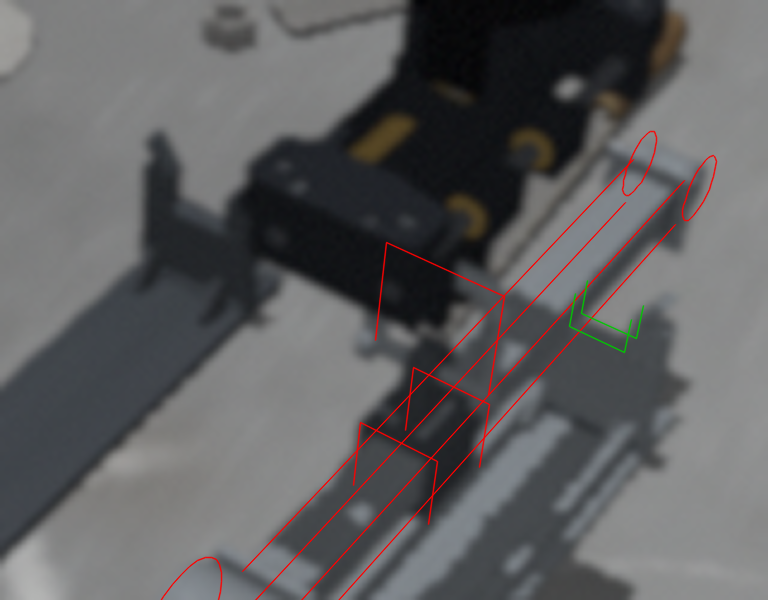

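View pics/c13w.png

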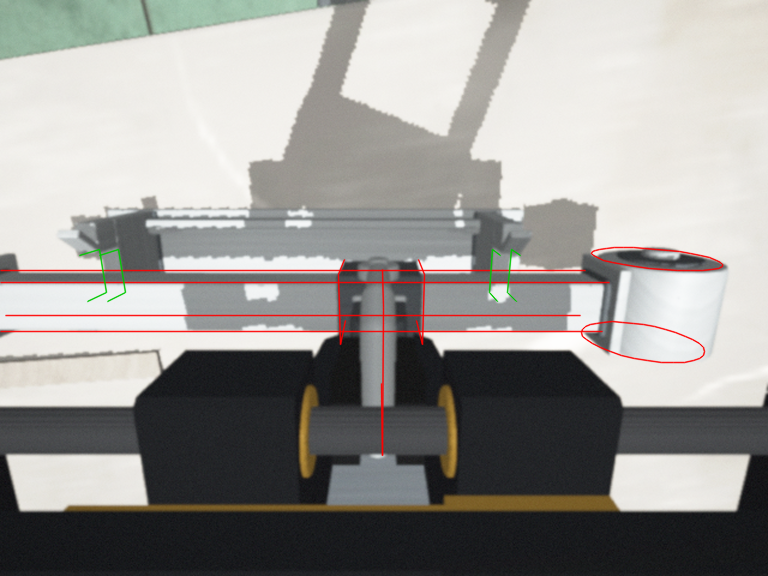

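Run:
```python
import cv2
a=cv2.imread('pics/s13.png')[200:330,195:325];cv2.imwrite('pics/e1.png',cv2.resize(a,None,fx=4.6,fy=4.6,interpolation=2))
a=cv2.imread('pics/d13.png')[210:370,290:450];cv2.imwrite('pics/e2.png',cv2.resize(a,None,fx=3.7,fy=3.7,interpolation=2))
```

```text
(no output)
```

View pics/e1.png

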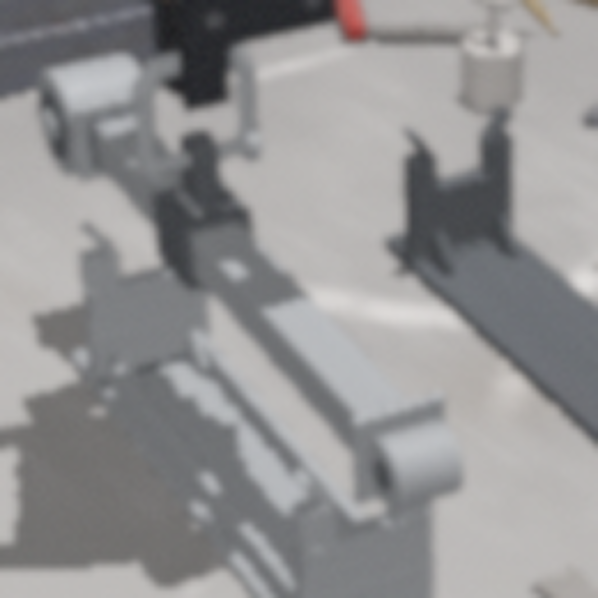

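View pics/e2.png

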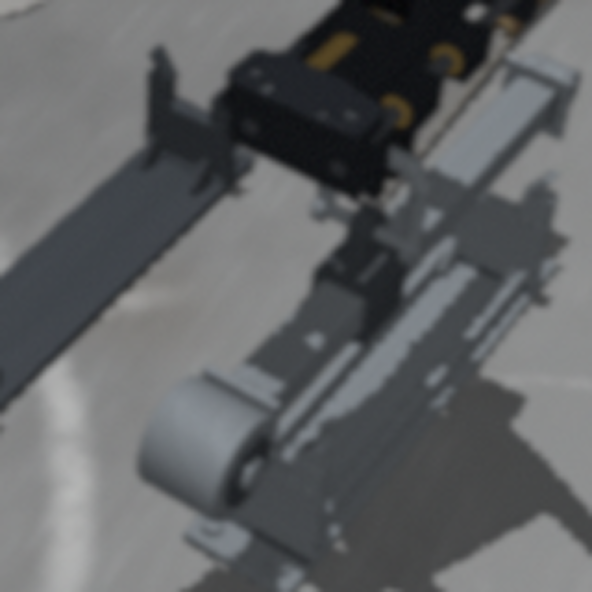

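Run:
```python
from h import *
from scipy.optimize import least_squares
S=lambda u,v:np.array((195+u/4.6,200+v/4.6));D=lambda u,v:np.array((290+u/3.7,210+v/3.7))
P=np.array([[-22,184,0],[-15,-172,0]])/1000.
x,e=tri([ray('scene',S(53,114)),ray('side',D(248,468))]);print('hub near',x.round(4),e)
obs=[('scene',S(53,114),P[0]),('side',D(248,468),P[0]),('scene',S(383,468),P[1]),('scene',S(250,217),None)]
for fz in (None,):
    def f(q):
        r=[]
        for c,uv,p in obs[:3]:
            r+=list(proj(c,Tf((q[0],q[1],q[2]),81.85,p))[0]-uv)
        return np.array(r)
    r=least_squares(f,[.4386,-.16,.122],x_scale=.01);print(r.x.round(4),r.fun.round(2))
from tilt2 import *
o=Tf((0.6385,-0.1638,.0625),82.35,[0,.0115,0])[0]
s=[.43860568,-0.16029749,0.12195051]
run2('s9.png','d9.png','s13.png','d13.png',o,82.35,np.array(s)-o,R=10)
```

```text
hub near [0.4443 0.0282 0.1279] 0.003408230706245867
[ 0.4404 -0.1595  0.125 ] [-0.1   2.   -0.67 -1.02 -1.06 -0.84]
hub extra_mm [ 1.1 -1.2 -0.2] px [ 1.2 -0.3  0.  -0.3] match [0.78, 0.86] res [-0.5  0.4 -0.3 -0.3]
eye extra_mm [-3.1 -2.3 -3.6] px [-0.3  2.5  1.7  1.5] match [0.8, 0.9] res [-0.3  0.2 -0.3 -0.3]
tilt deg (hub up +) 0.56 yaw change deg -0.68
```

```bash
python3 -m crank '[[[0.002,0,0,0,-0.05,0.8,0.3],[0.002,0,0,0,-0.05,1.6,0.3],[0.002,0,0,0,-0.05,2.3,0.3],[0.002,0,0,0,-0.05,2.8,0.3],[0.002,0,0,0,-0.05,2.8,0.3]]]'
python3 - <<'E'
from h import *
s=read_state();R=Ro.from_euler('xyz',s['eef_rot'],degrees=True);print('tool force',R.inv().apply(s['contact_force']).round(2),s['moment'].round(3),s['position'])
E
```

```text
time_s: 20.98
position: [0.4455, -0.1128, 0.1669]
eef_rot: [-180.0, -0.0, 81.9]
contact_force: [0.1, -0.1, -7.7]
grip_width: 0.0097
tool force [-0.06  0.08  7.72] [ 0.064  0.039 -0.006] [ 0.44554654 -0.11275037  0.16689865]
```

```bash
python3 -m crank '[[[0,0,0,0,0,0.3,0.3],[0,0,0,0,0,0.6,0.3],[0,0,0,0,0,0.9,0.3],[0,0,0,0,0,1.2,0.3],[0,0,0,0,0,1.2,0.3]]]'
python3 - <<'E'
from h import *
s=read_state();R=Ro.from_euler('xyz',s['eef_rot'],degrees=True);print('tool force',R.inv().apply(s['contact_force']).round(2),s['moment'].round(3),s['position'])
snap('side','d14.png');snap('scene','s14.png')
s=read_state();R=Ro.from_euler('xyz',s['eef_rot'],degrees=True);print('tool force',R.inv().apply(s['contact_force']).round(2),s['moment'].round(3),s['position'])
snap('wrist','w14.png')
a=cv2.resize(cv2.imread('pics/s14.png')[200:330,195:325],(400,400),interpolation=2);b=cv2.resize(cv2.imread('pics/d14.png')[210:370,290:450],(400,400),interpolation=2)
cv2.imwrite('pics/e3.png',np.hstack([a,b]))
E
```

```text
time_s: 21.6
position: [0.4454, -0.1126, 0.1546]
eef_rot: [-179.9, -0.1, 81.9]
contact_force: [-0.7, 0.2, -6.3]
grip_width: 0.0092
tool force [ 0.07 -0.69  6.28] [ 0.     0.046 -0.041] [ 0.44537166 -0.11263516  0.15462045]
tool force [ 0.18 -0.48  6.94] [ 0.137  0.032 -0.015] [ 0.44555836 -0.11275002  0.1549171 ]
```

View pics/e3.png

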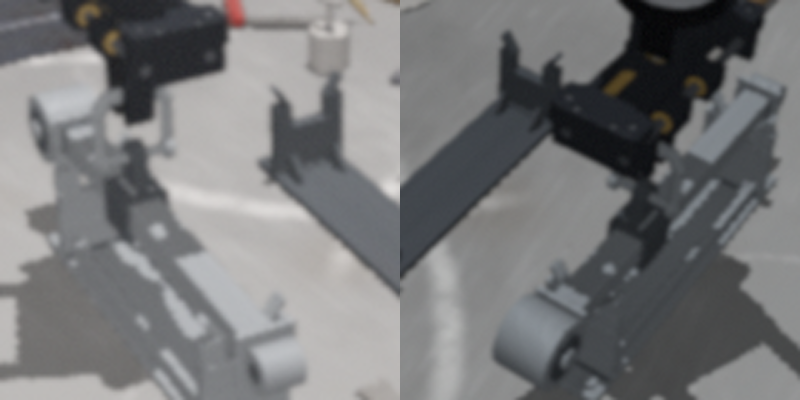

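View pics/w14.png

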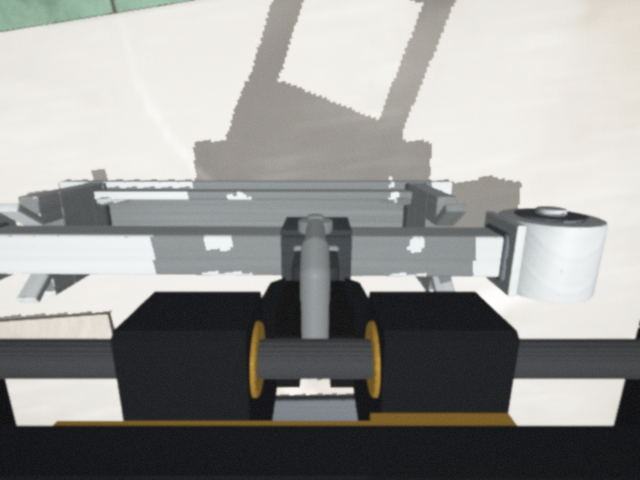

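```bash
python3 -m crank '[[[0,0,0,0,0,0.2,0.3],[0,0,0,0,0,0.4,0.3],[0,0,0,0,0,0.6,0.3],[0,0,0,0,0,0.7,0.3],[0,0,0,0,0,0.8,0.3],[0,0,0,0,0,0.8,0.3]]]'
python3 - <<'E'
from h import *
s=read_state();R=Ro.from_euler('xyz',s['eef_rot'],degrees=True);print('tool force',R.inv().apply(s['contact_force']).round(2),s['moment'].round(3),s['position'])
E
```

```text
time_s: 22.5
position: [0.4456, -0.1127, 0.1469]
eef_rot: [-180.0, -0.0, 81.9]
contact_force: [-0.1, 0.1, -7.4]
grip_width: 0.0096
tool force [ 0.07 -0.07  7.41] [ 0.004 -0.015 -0.016] [ 0.44557241 -0.11273775  0.14691932]
```

```bash
python3 -m crank '[[[0,0,0,0,0,0.05,0.3],[0,0,0,0,0,0.1,0.3],[0,0,0,0,0,0.13,0.3],[0,0,0,0,0,0.13,0.3]]]'
```

```text
time_s: 23.0
position: [0.4459, -0.1129, 0.1461]
eef_rot: [180.0, -0.0, 81.9]
contact_force: [-0.3, 0.3, -0.7]
grip_width: 0.0098
```

```bash
python3 -m crank '[[[0,0,0,0,0,0,2],[0,0,0,0,0,0,4],[0,0,0,0,0,0,5],[0,0,0,0,0,0,5],[0,0,0,0,0,-1,5],[0,0,0,0,0,-3,5],[0,0,0,0,0,-6,5],[0,0,0,0,0,-9,6],[0,0,0,0,0,-11,8],[0,0,0,0,0,-12,8],[0,0,0,0,-5,-13,8.8],[0,0,0,0,-9,-13,8.8]]]'
python3 -m crank '[[[0,0,0,-4,-2,-4,8.8],[0,0,0,-4,-3,-4,8.8],[0,0,0,-4,-3,-4,8.8]]]'
python3 - <<'E'
from h import *
import pickle
read_camera('side');s=read_state();print(s['position'],s['qvel'].round(1));snap('wrist','w15.png');snap('scene','s15.png');snap('side','d15.png');pickle.dump(s,open('w15.pkl','wb'))
it=[((.438,-.16,.0725),81.85,armlines(.048),(0,0,255)),((.438,-.16,.06),81.85,stand(28.5),(0,200,0))]
overlay('w15.png','wrist','c15w.png',(0,0,640,480),1.2,it,s)
E
```

```text
time_s: 24.5
position: [0.3557, -0.0999, 0.2761]
eef_rot: [-180.0, -0.0, 81.9]
contact_force: [0.3, -0.5, -0.1]
grip_width: 0.0879
time_s: 24.88
position: [0.3201, -0.1351, 0.3158]
eef_rot: [-180.0, -0.0, 81.8]
contact_force: [-0.1, -0.7, 0.4]
grip_width: 0.0883
[ 0.32031392 -0.13484874  0.31543377] [ 0.9  1.1 -0.1 -0.1  0.  -0.1]
```

View pics/c15w.png

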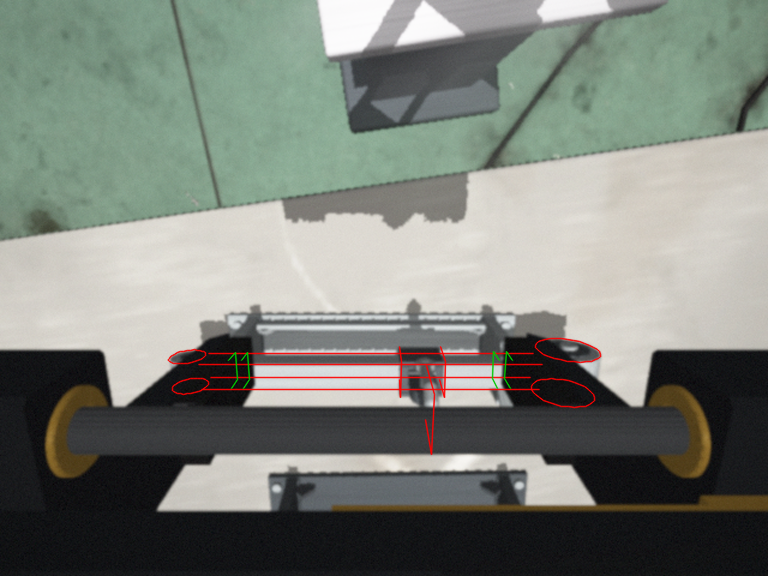

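```bash
python3 -m crank '[[[0,0,0,0,4,-1,8.8],[0,0,0,0,8,-1,8.8],[0,0,0,0,12,-1,8.8],[0,0,0,0,16,-1,8.8],[0,0,0,0,20,-1,8.8],[0,0,0,0,20,-1,8.8],[0,0,0,0,20,-1,8.8]]]'
python3 - <<'E'
from h import *
import pickle
read_camera('side');s=read_state();print(s['position'],s['time_s']);snap('wrist','w16.png');pickle.dump(s,open('w16.pkl','wb'))
it=[((.438,-.16,.0725),81.85,armlines(.048),(0,0,255)),((.438,-.16,.06),81.85,stand(28.5),(0,200,0))]
overlay('w16.png','wrist','c16w.png',(100,80,540,330),1.8,it,s)
overlay('w16.png','wrist','c16.png',(100,80,540,330),1.8,[],s)
E
```

```text
time_s: 25.95
position: [0.5183, -0.1617, 0.3238]
eef_rot: [-179.8, -0.1, 82.0]
contact_force: [0.3, 0.0, -0.6]
grip_width: 0.088
[ 0.51806869 -0.16188799  0.32431453] 26.0
```

View pics/c16.png

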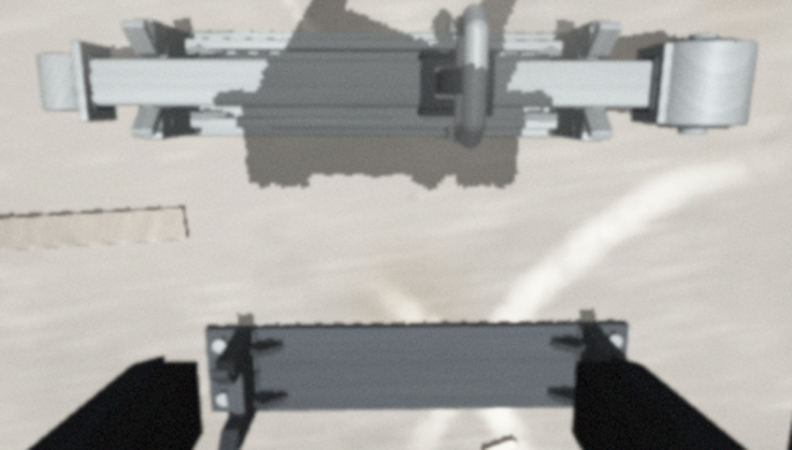

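View pics/c16w.png

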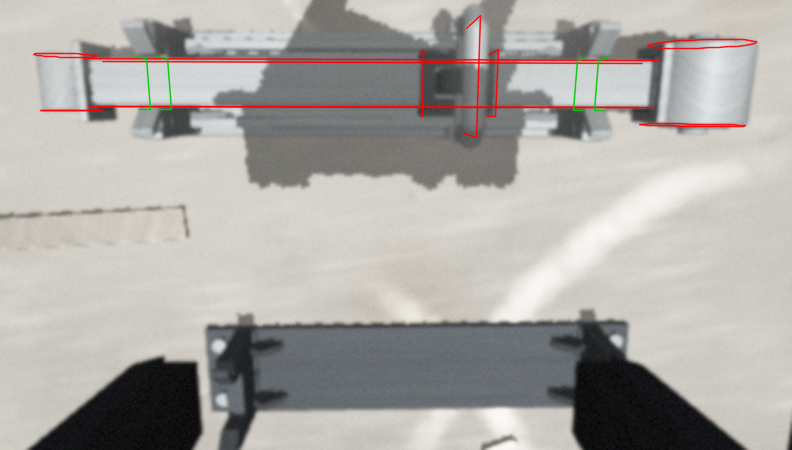

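Run:
```python
from h import *
snap('scene','s17.png');snap('side','d17.png')
it=[((.4385,-.16,.0725),81.85,armlines(.048),(0,0,255))]
overlay('s17.png','scene','a1.png',(195,190,325,330),3,[]);overlay('s17.png','scene','a2.png',(195,190,325,330),3,it)
overlay('d17.png','side','a3.png',(300,210,460,350),2.5,[]);overlay('d17.png','side','a4.png',(300,210,460,350),2.5,it)
r=[cv2.resize(cv2.imread(f'pics/a{i}.png'),(395,290)) for i in(1,2,3,4)]
cv2.imwrite('pics/c17.png',np.vstack([np.hstack(r[:2]),np.hstack(r[2:])]))
```

```text
(no output)
```

View pics/c17.png

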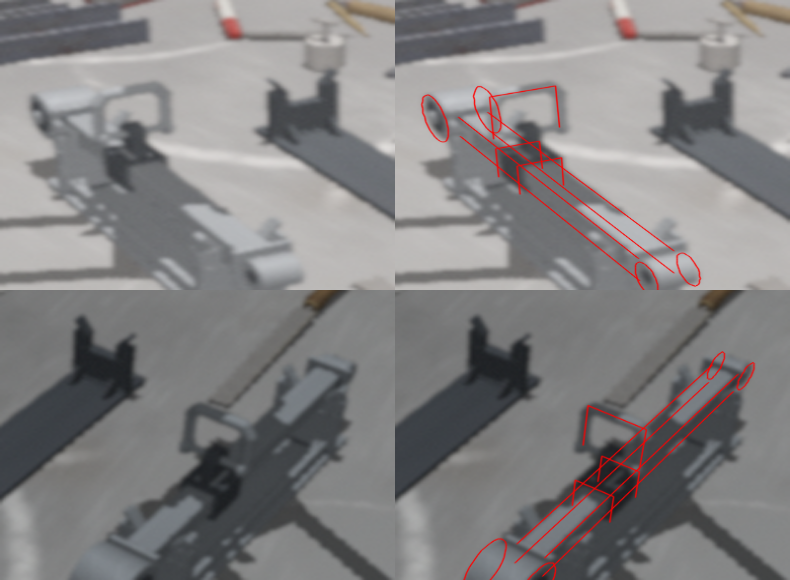

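Both stand-off views agree with a level arm seated in both jig saddles, hub at the left and the bail upright. The robot is clear of everything, so I am handing in.

```bash
python3 -c "
from cell import *
print(read_state()['time_s'],job_done())"
```

```text
the job is handed in; nothing more can be done
26.15 None
```

The arm is sitting level in both saddles of the bright jig, hub at the left. The job was handed in at 26.2 s with the gripper open and clear.

- **Balancing:** Trial lifts of 8 to 12 mm showed the hub end heavy with the sleeve at about 41 mm and the eye end heavy at about 52 mm. I slid it back to about 48 mm towards the hub, where the arm lifted off both saddles.
- **Level hold:** I held it about 130 mm above its seat in the rack for about 2 s. The fixed cameras gave about 0.3° of lean, but one template match in that measurement was poor. Pin friction could still hide about 1.5 mm of imbalance.
- **Set-down:** It went into the jig with sideways force under 1 N, and the load eased off at the expected height. The last wrist picture shows the tube centred between the lips to within about 1 mm.

**What went wrong or disagreed:**
- **Dragged arm:** After the first trial lift I slid the bail while it still carried most of the arm's weight. The arm was dragged in the rack, ending about 12 mm towards the hub from its start.
- **Bail pressed down:** During the later slides I pressed on the bail with up to 5 N.
- **Camera disagreement:** The cameras disagreed by 2 to 3 mm on the jig's distance from the robot. I aimed between the readings, and the arm met no noticeable sideways contact going in.

The wrench, plug and file were never approached. I did not check them again at the end.

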